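Load a watch carrier on the tester's twin pins and start the test

TASK

Load the tester: turn its retaining latch clear of the nest, take the watch carrier whose two holes match the nest's pair of pins and set it down on both pins, flat on the nest, without dropping it. Let go of it and turn the latch back over its edge up to the stop, then press the start button fully down and let it spring back; do not press start before the carrier is latched. Leave the other carrier and the jar in the tray where they are.

Things in the scene. Friction and masses are not known exactly. Their poses are not given: they have to be found in the camera images.
- tester: Watch tester, a fixed black case 226 x 300 mm, its deck 75 mm above the table. Origin: centre of its underside; x to its rear, y to its left, z up; its front (-x) roughly faces the robot. Lifting bars run along x at y = +-138 mm, tops 47 mm above the deck. A black knob (x 0, y -87 mm, 26 mm high) and a round dial (x 60, y -85 mm) behind the start button are not used.
- pin0 (a point): Foot of the right steel pin, on the nest: an aluminium plate 76 (x) x 150 (y) mm on the deck centred at tester x 30, y 30 mm, its surface 79 mm above the table. Each pin is 8 mm in diameter and 18 mm tall: straight for 10 mm, then a nose tapering to 3 mm. This pin stands at tester x 30, y -25 mm, the other 110 mm from it along the tester's y.
- pin1 (a point): Foot of the left steel pin (tester x 30, y 85 mm), on the nest surface; same shape.
- latch (a joint): Turn latch, a flat steel bar on a vertical pivot before the nest. 0 = closed, at its stop: nose to the tester's rear (+x) over the carrier's front edge, tail to the front (-x). Opens clockwise seen from above to 1.57 rad (stop): tail to the tester's +y, nose to -y; the nose is clear of the nest from 1.2 rad. Starts at 0 to 0.7; stays where left (about 1.3 N at the post moves it).
- latch_pivot (a point): On the latch's vertical pivot axis, at the bar's underside, 12 mm above the deck (tester x -26, y 50 mm). The bar is 14 mm wide, 7 mm thick, its top 19 mm above the deck; the nose reaches 38 mm from the pivot, the tail 46 mm. Its underside passes 2 mm above a seated carrier's plate.
- latch_post (a point): Middle of the latch's round upright post, 12 mm in diameter, 40 mm from the pivot on the tail; it stands 30 mm above the bar, this point 15 mm above the bar's top (34 mm above the deck).
- start (a joint): Start button, a round steel push button 24 mm across in a 40 mm bezel, pressed straight down: 0 = released, 0.006 m = fully down, which takes 5 N; it springs back by itself.
- start_top (a point): Centre of the start button's top face, 22 mm above the deck when released (tester x -65, y -85 mm); it moves down with the button.
- carrier: The watch carrier to load, lying in the tray: aluminium plate 64 (x) x 130 (y) x 6 mm with a watch (38 mm across, top 15 mm above the underside) in the middle, about 280 g. The longer of the two carriers; its round holes are 110 mm apart along y. Origin: centre of the underside, z up. Goes on the pins either way round.
- carrier_bar (a point): Centre of the carrier's straight black grip bar, 40 mm above the underside: along y, 66 long, 10 wide (x), 12 mm high (top 46 mm above the underside), on two 8 mm posts at y = +27 and -27 mm over the watch.
- carrier_hole0 (a point): Centre of the carrier's hole at y = -55 mm, on the underside; a round through hole of 9.5 mm.
- carrier_hole1 (a point): Centre of the carrier's hole at y = +55 mm, on the underside; a round through hole of 9.5 mm.
- tray: Black work tray 280 x 296 mm with wooden side rails 28 mm high at its +y and -y sides and 16 mm lips at front and back, fixed; its floor is 8 mm above the table. Origin: centre of its underside. Both carriers lie in it side by side, long sides roughly along its x.
- other: The other carrier, to be left alone: same make but shorter, plate 64 (x) x 104 (y) mm, holes 78 mm apart. Origin: centre of its underside.
- jar: Small clear round jar in the tray's rear part, 42 mm across, 30 mm high, to be left alone. Origin: centre of its underside.
Mind the look-alikes: they are no part of the job. What is shaped like the carrier but orange, turquoise or yellow is not meant.

How it is judged:
By the outcome, as a careful person would: the job done as asked, in the order asked, and still so for the second after the job is handed in, with the robot touching nothing.
It also fails if it takes over 72 s, if anything falls off the work surface, if the arm or the gripper's body presses on something with over 40 N, if the wrist force passes 120 N, or if a joint passes its speed limit or range.

ROBOT

A 7-joint arm with a two-finger parallel gripper is mounted at the origin on the work surface. World frame = base frame: x ahead of the robot, y to its left, z up, the work surface at z = 0. Lengths are in m, angles in rad, forces in N, time in s.
With the tool pointing down it reaches from about 0.425 to 0.875 m from the base axis. Payload 4.7 kg.
Tool frame: the origin (TCP) lies on the centre line of the jaws, within the pads' length; the fingertips stand 14 mm ahead of it and the grasp point (between the pads) lies 5 mm behind it; z points along the fingers, y is the direction in which the jaws open and shut (so a half turn about z gives the same grasp; the last joint's range is limited). The gripper opens to 87 mm and grips with 3 to 60 N. Pads are 19 mm wide; open, the fingers measure 117 mm over their backs; the gripper's body (75 mm by 190 mm) begins 51 mm behind the grasp point.
Start: joints at [1.146, 0.321, -0.07, 1.45, 0.023, 1.371, -0.057], TCP at [0.276, -0.588, 0.237] pointing down, gripper open.
Joint ranges: [-2.86, 2.86], [-0.3, 2.09], [-1.38, 1.24], [0.06, 2.45], [-1.56, 4.7], [0.09, 2.05], [-2.69, 2.69]. Speed limits (rad/s): [2.57, 2.57, 3.14, 3.14, 3.14, 3.14, 3.14].

INTERFACE

Orientations are given as a rotation vector (axis times angle).
In Python, from bench import ctrl, optics, models gives the robot as it stands. The module is installed in compiled form; this text tells all that it offers.
- The arm moves only by the tool arm_command, never from a script. Its argument "motion" is a list of rows, each a list of 3 entries, a list of its own where there are three numbers: the shift along the tool's x, y, z in mm, then the turn, a rotation vector about the tool's x, y, z in degrees, then the closure, from 0 (fully open) to 1 (shut). In form: [[[x, y, z], [ax, ay, az], claw], ...]. A call has 1 to 8 rows; each row shifts and turns the commanded pose from where the row before left it, along the tool's axes as they then stand; what a row does not reach is not made up. A row lasts 1/12 s, in which the tool goes at most 41.7 mm and 7.16 degrees, less where a joint would pass 70% of its speed; a pose out of reach is approached as far as the arm can. A call with a gripper value outside its range is refused whole. The fingers move at their own pace and stop on an object; "force" is the grip in N (left out, the last holds). Time passes only in rows, so rows that do not move let the fingers close. It gives the time, the measured TCP pose, the force and the opening at its end, in the units of the state.
- ctrl.get_state(): the state, without advancing time (a new reading comes with each control period).
- optics.get_image(name): name is "side" or "top" or "wrist"; returns (picture, depth): 480x640x3 uint8, blue, green, red; 480x640 float32, m along the optical axis (not along the pixel's ray), 0 where there is no reading.
- optics.camera_model(name): a dict with "fovy" (degrees; the focal length in pixels is half the picture's height over the tangent of half this angle, whatever the lens; pixels are square), "cx", "cy" (the principal point, pixels), "distortion" ([k1, k2, p1, p2, k3] as OpenCV has them; the pictures are not rectified), "rvec" (rotation vector, rad) and "tvec" (3), from world to camera coordinates, as OpenCV has them; the wrist camera has in their place "mount" (4x4, takes a point from camera to tool coordinates, whose origin is the TCP and whose axes are the flange's). Camera axes: x right, y down, z forward; pixel columns grow to the right and rows downward; lengths in m; the calibration is good to about 2 mm. A picture is of the moment at which its call begins: read the wrist's pose just before it. camera_model takes no time and is no camera call.
- ctrl.close_job(): hands the job in, once; it reports no verdict.
Trained networks look in the newest picture that a camera, given by its name, has taken for a name from the list of things; names that differ only in an ending like _2 or _b are one class to them, and where a whole thing is asked for, a point or a joint stands for the part that bears it (a point fixed in the world has none). Each returns a list of dicts, best first, with "conf" (0 to 1); they miss things now and then, are a little off and sometimes report something else, mostly with a low value. They report only what shows in the picture. A call takes as long as a camera call. They do not tell look-alikes from the thing itself.
- models.search_frame(camera, target): "location" ([x, y, z] in m, in the coordinates of the camera as it stood for that picture, good to about 4 mm: the middle of the surface that is visible of it).
- models.silhouettes(camera, target): "pixels" (480x640 bool, what is visible of it).
The state is a dict: "time": time; "joint_positions": joint angles; "qd": joint speeds; "joint_torque": joint torques, N m; "position": TCP position; "tool_rot": TCP orientation; "ft_force": force on the tool from outside, world axes, zero at the start; "torque": the same for the moment, N m; "grip_width": opening from 0.0 (shut) to 1.0 (fully open).
Only numpy, scipy, OpenCV 4.12 (cv2) and the standard library are available. Lean on these libraries where they do the work, as an engineer would, in place of code of your own. Each camera call takes 0.05 s, during which the arm holds its last target.

## Working session

There is one attempt and no reset: what is moved stays moved. The work goes in short steps, Python scripts to look and compute and a tool call to move; the robot and the scene stay as the last step left them, time stands still between calls to the robot, and variables do not carry over. Pictures are saved under pics/ and viewed, and the job is handed in when it is done.

Besides the shell and the picture viewer there is one more tool, called after "Request:" as name([rows], argument=value, ...), one row to a line, values as JSON. arm_command: Moves the arm, as the interface text tells. Its arguments: {"type":"object","properties":{"motion":{"type":"array","items":{"type":"array"}},"force":{"type":"number"}},"required":["motion"]}

```bash
mkdir -p pics; cat > h.py <<'E'
import numpy as np, cv2
from scipy.spatial.transform import Rotation as R
from bench import ctrl, optics, models
def K(c):
    m=optics.camera_model(c); f=240/np.tan(np.radians(m['fovy'])/2)
    return np.array([[f,0,m['cx']],[0,f,m['cy']],[0,0,1]]), np.array(m['distortion'],float), m
def T(c,st=None):
    "camera->world"
    _,_,m=K(c); M=np.eye(4)
    if 'mount' in m:
        st=st or ctrl.get_state(); M[:3,:3]=R.from_rotvec(st['tool_rot']).as_matrix(); M[:3,3]=st['position']
        return M@np.array(m['mount'])
    M[:3,:3]=R.from_rotvec(np.ravel(m['rvec'])).as_matrix(); M[:3,3]=np.ravel(m['tvec']); return np.linalg.inv(M)
def ray(c,uv,M):
    k,d,_=K(c); p=cv2.undistortPoints(np.array(uv,float).reshape(-1,1,2),k,d).reshape(-1,2)
    return np.c_[p,np.ones(len(p))]@M[:3,:3].T, M[:3,3]
def atz(c,uv,z,M):
    r,o=ray(c,uv,M); return o+r*((z-o[2])/r[:,2])[:,None]
def cloud(c,depth,M,mask=None):
    v,u=np.nonzero((depth>0)&(mask if mask is not None else True))
    r,o=ray(c,np.c_[u,v],M); return o+r*depth[v,u][:,None],np.c_[u,v]
def proj(c,P,M):
    k,d,_=K(c); W=np.linalg.inv(M)
    return cv2.projectPoints(np.array(P,float).reshape(-1,3),cv2.Rodrigues(W[:3,:3])[0],W[:3,3],k,d)[0].reshape(-1,2)
E
python3 - <<'E'
from h import *
s=ctrl.get_state(); print(s)
for c in ['top','side','wrist']:
    M=T(c,s); im,d=optics.get_image(c); cv2.imwrite(f'pics/{c}0.png',im); np.savez(f'{c}0.npz',im=im,d=d,M=M); print(c,M[:3,3],M[:3,2],K(c)[2]['fovy'],(d>0).mean())
    for t in ['tester','latch','start','carrier','other','tray','jar','carrier_bar','latch_post','start_top','pin0','pin1']:
        r=models.search_frame(c,t)
        print(t,[(round(x['conf'],2),(M[:3,:3]@x['location']+M[:3,3]).round(4).tolist()) for x in r][:4]) if r else print(t,None)
    if c=='side' and 0: pass
print(ctrl.get_state()['time'])
E
```

```text
{'time': 0.0, 'joint_positions': array([ 1.14609108,  0.32182138, -0.07009048,  1.45166579,  0.02260286,
        1.37074361, -0.05690974]), 'qd': array([ 0.00088729, -0.00060638, -0.00017733,  0.00058332,  0.00042197,
        0.00182131,  0.00016677]), 'joint_torque': array([-8.51415225e-04, -4.91293252e+01, -4.04530624e-01, -3.12525594e+01,
       -6.39201910e-02,  4.37994674e-02,  1.76368476e-04]), 'position': array([ 0.27590256, -0.58798093,  0.23546717]), 'tool_rot': array([-3.06453153e+00, -6.83409667e-01,  7.78751011e-04]), 'ft_force': array([-0.31864131, -0.08884004,  0.57902674]), 'torque': array([ 0.02848051, -0.04000321,  0.00903138]), 'grip_width': 0.9948306584039981}
top [3.92540364e-01 7.27486564e-04 1.40011940e+00] [ 0.0622629  -0.00394967 -0.99805197] 47.21897323852633 0.99625
tester [(0.76, [0.5864, -0.2365, 0.0734])]
latch [(0.62, [0.5511, -0.1827, 0.0961])]
start [(0.51, [0.5296, -0.3209, 0.0955])]
carrier [(0.72, [0.5175, 0.2719, 0.0146]), (0.63, [0.2898, 0.3571, 0.0065]), (0.57, [0.3085, 0.1721, 0.0058]), (0.56, [0.3045, -0.1864, 0.0067])]
other [(0.63, [0.5798, -
[... 951 characters left out ...]
2])]
tray [(0.91, [0.5654, 0.231, 0.0088])]
jar [(0.58, [0.6609, 0.1612, 0.0335])]
carrier_bar [(0.95, [0.5036, 0.2809, 0.013]), (0.83, [0.279, 0.3706, 0.0101]), (0.73, [0.2981, 0.18, 0.002]), (0.67, [0.5654, -0.1774, 0.0774])]
latch_post [(0.74, [0.535, -0.178, 0.096])]
start_top None
pin0 [(0.83, [0.5659, -0.1748, 0.0776])]
pin1 [(0.83, [0.5659, -0.1748, 0.0776])]
wrist [ 0.33478042 -0.55956151  0.3830712 ] [-0.21838477 -0.101932   -0.97052458] 60.05407491578659 0.9901497395833333
tester None
latch None
start None
carrier [(0.97, [0.3201, -0.2507, 0.0033])]
other None
tray None
jar None
carrier_bar [(0.71, [0.3171, -0.2474, -0.0005])]
latch_post None
start_top None
pin0 None
pin1 None
1.95
```

View pics/top0.png

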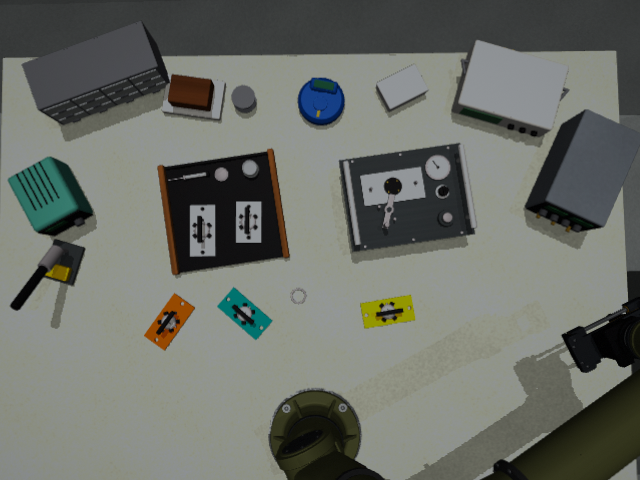

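View pics/side0.png

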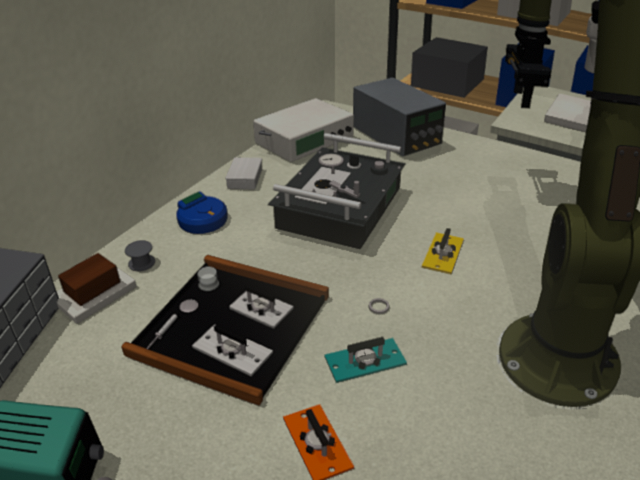

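```bash
python3 - <<'E'
import cv2
im=cv2.imread('pics/top0.png')
a=cv2.resize(im[140:310,60:285],None,fx=3.5,fy=3.5,interpolation=cv2.INTER_CUBIC); cv2.imwrite('pics/c1.png',a[:600])
b=cv2.resize(im[130:330,340:600],None,fx=3,fy=3,interpolation=cv2.INTER_CUBIC); cv2.imwrite('pics/c2.png',b)
E
```

```text
(no output)
```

View pics/c1.png

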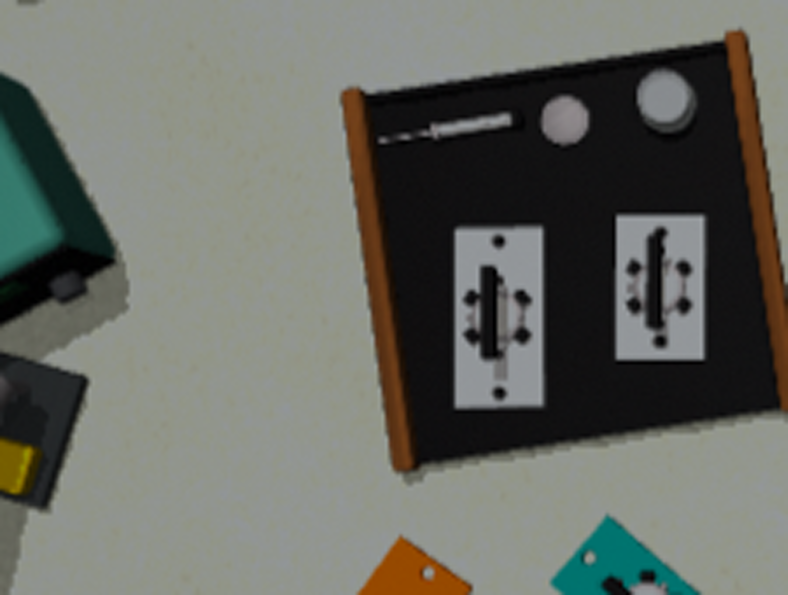

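View pics/c2.png

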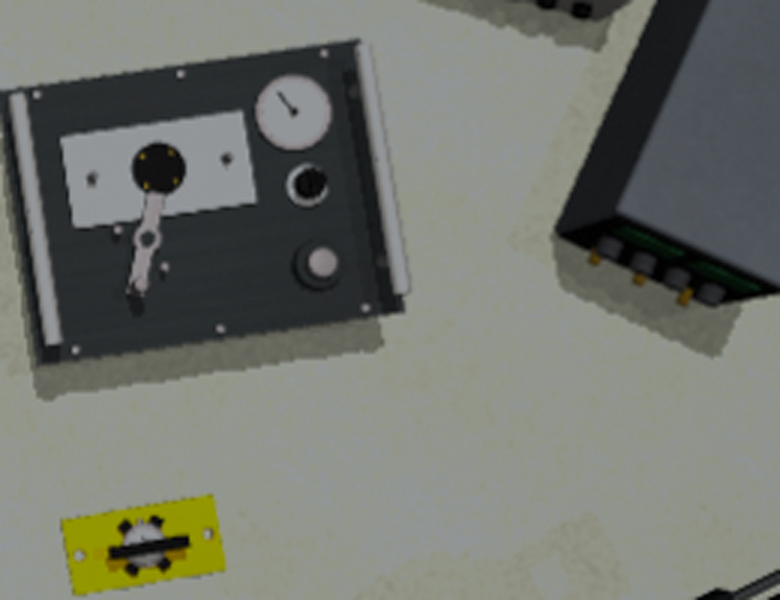

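The carrier to load is the white plate at top-view pixel (202,230). It is longer than the other white one at (248,222). The orange (169,321), turquoise (245,313) and yellow (388,311) ones are look-alikes. The tester is at (408,197), with its latch partly open. Next I'll measure coarse poses.

```bash
python3 - <<'E'
from h import *
z=np.load('top0.npz'); M=z['M']; d=z['d']
c2=lambda p:(np.array(p)+0.5)/3-0.5+[340,130]
c1=lambda p:(np.array(p)+0.5)/3.5-0.5+[60,140]
# tester: points with known tester coords/heights
uv=np.array([c2(p) for p in [(62,137),(243,111),(257,203),(73,228),(322,262),(148,238),(92,179),(226,158)]])
tx=np.array([[68,105],[68,-45],[-8,-45],[-8,105],[-65,-85],[-26,50],[30,85],[30,-25]])/1000
hz=[.079]*4+[.097,.094]+[.097]*2
W=np.array([atz('top',[u],h,M)[0] for u,h in zip(uv,hz)])
def fit(A,B):
    a=A-A.mean(0);b=B-B.mean(0); th=np.arctan2((a[:,0]*b[:,1]-a[:,1]*b[:,0]).sum(),(a*b).sum())
    r=np.array([[np.cos(th),-np.sin(th)],[np.sin(th),np.cos(th)]]); t=B.mean(0)-r@A.mean(0); return th,t,(A@r.T+t-B)
th,t,e=fit(tx,W[:,:2]); print('tester',np.degrees(th),t,(e*1000).round(1).tolist())
r=np.array([[np.cos(th),-np.sin(th)],[np.sin(th),np.cos(th)]])
for n,p in dict(pin0=(30,-25),pin1=(30,85),pivot=(-26,50),start=(-65,-85),nestc=(30,30)).items(): print(n,(r@(np.array(p)/1000)+t).round(4))
uv=np.array([c1(p) for p in [(455,227),(544,227),(543,408),(455,408),(499,241),(499,393)]])
C=atz('top',uv,.014,M); print('carrier',C.round(4).tolist(), C[:4].mean(0),np.linalg.norm(C[0]-C[3]),np.linalg.norm(C[0]-C[1]),np.linalg.norm(C[4]-C[5]))
# black disc heights
for p in [(158,168),(150,160),(170,175),(110,190),(226,158),(137,290),(133,300),(140,285),(155,210),(148,238)]:
    u,v=c2(p).round().astype(int); q=cloud('top',d,M,np.eye(480,dtype=bool)[:,:1]&False) if 0 else None
    rr,o=ray('top',[(u,v)],M); print(p,(o+rr*d[v,u]).round(4))
E
```

```text
tester 7.51961901433828 [ 0.58474846 -0.23082566] [[-0.2, 2.2], [0.1, 0.6], [-0.0, 0.1], [-1.3, -0.2], [-0.8, -0.3], [-1.2, 1.1], [2.2, -0.9], [1.1, -2.7]]
pin0 [ 0.6178 -0.2517]
pin1 [ 0.6034 -0.1426]
pivot [ 0.5524 -0.1847]
start [ 0.5314 -0.3236]
nestc [ 0.6106 -0.1972]
carrier [[0.5814, 0.3087, 0.014], [0.5806, 0.2442, 0.014], [0.4493, 0.2452, 0.014], [0.4501, 0.3085, 0.014], [0.5708, 0.2768, 0.014], [0.4605, 0.2769, 0.014]] [0.51533621 0.27664875 0.014     ] 0.1313025948945336 0.06445337055415794 0.11028341021847049
(158, 168) [[ 0.6113 -0.1962  0.0802]]
(150, 160) [[ 0.6193 -0.1921  0.0765]]
(170, 175) [[ 0.6064 -0.2059  0.0795]]
(110, 190) [[ 0.5951 -0.1574  0.0776]]
(226, 158) [[ 0.618  -0.2497  0.0936]]
(137, 290) [[ 0.5104 -0.1717  0.1211]]
(133, 300) [[ 0.5044 -0.1745  0.081 ]]
(140, 285) [[ 0.512  -0.173   0.1288]]
(155, 210) [[ 0.575  -0.1908  0.0957]]
(148, 238) [[ 0.5527 -0.1847  0.1013]]
```

The layout matches the given dimensions, and the round disc on the nest is flat. The latch is about 0.42 rad open. I'll write a small move planner and go to a wrist view over the nest.

```bash
cat > plan.py <<'E'
from h import *
import sys,json
def yaw(s):
    y=R.from_rotvec(s['tool_rot']).as_matrix()[:,1]; return np.degrees(np.arctan2(y[1],y[0]))
def plan(tgt,a1,n=None,claw=0,s=None,dec=0,vmax=38,wmax=7):
    s=s or ctrl.get_state(); p=np.array(s['position']); a0=yaw(s); da=a1-a0
    if n is None: n=int(max(1,np.ceil(np.linalg.norm(np.array(tgt)-p)*1000/vmax),np.ceil(abs(da)/wmax)))
    a=a0; rows=[]; q=p.copy()
    for i in range(n):
        want=p+(np.array(tgt)-p)*(i+1)/n; d=(want-q)*1000; ar=np.radians(a)
        x=np.array([-np.sin(ar),np.cos(ar),0]); y=np.array([np.cos(ar),np.sin(ar),0])
        t=np.round([d@x,d@y,-d[2]],dec)+0.0; q=q+(t[0]*x+t[1]*y-t[2]*np.array([0,0,1]))/1000
        wa=a0+da*(i+1)/n; tz=np.round(-(wa-a),dec)+0.0; a-=tz
        rows.append([t.tolist(),[0,0,float(tz)],claw])
    for i in range(0,n,8): print(json.dumps(rows[i:i+8]).replace('.0,',',').replace('.0]',']').replace(' ',''))
    print('end',q.round(4),a); return q,a
def tilt(s):
    z=R.from_rotvec(s['tool_rot']).as_matrix()[:,2]; return z.round(4)
E
python3 - <<'E'
from plan import *
plan([.6106,-.1972,.229],7.5,n=16)
E
```

```text
[[[29,-13,0],[0,0,-5],0],[[31,-11,1],[0,0,-4],0],[[31,-8,0],[0,0,-5],0],[[31,-6,1],[0,0,-4],0],[[32,-4,0],[0,0,-5],0],[[33,0,1],[0,0,-4],0],[[32,1,0],[0,0,-5],0],[[32,4,1],[0,0,-4],0]]
[[[31,7,0],[0,0,-5],0],[[31,9,1],[0,0,-4],0],[[30,11,0],[0,0,-5],0],[[29,14,1],[0,0,-4],0],[[28,16,0],[0,0,-5],0],[[26,18,1],[0,0,-4],0],[[25,21,0],[0,0,-5],0],[[24,22,1],[0,0,-4],0]]
end [ 0.6107 -0.1969  0.2286] 7.141100951733833
```

Request:
arm_command([
  [[29, -13, 0], [0, 0, -5], 0],
  [[31, -11, 1], [0, 0, -4], 0],
  [[31, -8, 0], [0, 0, -5], 0],
  [[31, -6, 1], [0, 0, -4], 0],
  [[32, -4, 0], [0, 0, -5], 0],
  [[33, 0, 1], [0, 0, -4], 0],
  [[32, 1, 0], [0, 0, -5], 0],
  [[32, 4, 1], [0, 0, -4], 0],
])

```text
time: 2.62
position: [0.4443, -0.3911, 0.2329]
tool_rot: [2.701, 1.603, 0.0]
ft_force: [0.6, 0.4, -0.2]
grip_width: 0.999
```

Request:
arm_command([
  [[31, 7, 0], [0, 0, -5], 0],
  [[31, 9, 1], [0, 0, -4], 0],
  [[30, 11, 0], [0, 0, -5], 0],
  [[29, 14, 1], [0, 0, -4], 0],
  [[28, 16, 0], [0, 0, -5], 0],
  [[26, 18, 1], [0, 0, -4], 0],
  [[25, 21, 0], [0, 0, -5], 0],
  [[24, 22, 1], [0, 0, -4], 0],
])

```text
time: 3.28
position: [0.6117, -0.196, 0.2289]
tool_rot: [2.074, 2.359, 0.0]
ft_force: [0.5, -0.9, -0.0]
grip_width: 1.0
```

Request:
arm_command([
  [[0, 0, 0], [0, 0, 0], 0],
  [[0, 0, 0], [0, 0, 0], 0],
  [[0, 0, 0], [0, 0, 0], 0],
])

```text
time: 3.53
position: [0.6103, -0.1977, 0.2283]
tool_rot: [-2.08, -2.355, 0.002]
ft_force: [0.0, -0.4, 0.5]
grip_width: 1.0
```

```bash
python3 - <<'E'
from plan import *
s=ctrl.get_state(); print(s['time'],s['position'],yaw(s),tilt(s),np.abs(s['qd']).max(),s['ft_force'],s['joint_positions'].round(2))
M=T('wrist',s); im,d=optics.get_image('wrist'); cv2.imwrite('pics/w1.png',im); np.savez('w1.npz',im=im,d=d,M=M)
E
```

```text
3.5333 [ 0.61034072 -0.19766835  0.22833411] 7.092254549274951 [-8.e-04 -9.e-04 -1.e+00] 0.024328749720824685 [ 0.04309496 -0.42670974  0.53544682] [ 0.66  0.35 -0.49  1.47  0.17  1.37  0.28]
```

View pics/w1.png

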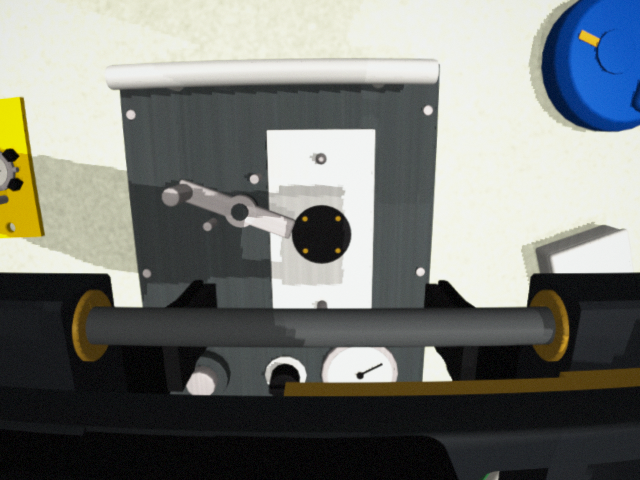

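The wrist view shows pin1 at (320,159), pin0 at (321,305) just above the gripper parts, the latch pivot at (239,211) and the post top near (170,195). I'll enlarge it for exact points.

```bash
python3 - <<'E'
import cv2,numpy as np
im=cv2.imread('pics/w1.png')
def crop(x0,x1,y0,y1,f): return cv2.resize(im[y0:y1,x0:x1],None,fx=f,fy=f,interpolation=cv2.INTER_CUBIC)
cv2.imwrite('pics/w1a.png',np.hstack([crop(300,340,140,180,9),crop(300,340,285,310,9)[:360].copy() if 0 else cv2.copyMakeBorder(crop(300,340,280,310,9),0,90,0,0,cv2.BORDER_CONSTANT)]))
cv2.imwrite('pics/w1b.png',crop(140,300,150,250,5))
cv2.imwrite('pics/w1c.png',crop(255,390,120,220,5))
E
```

```text
(no output)
```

View pics/w1a.png

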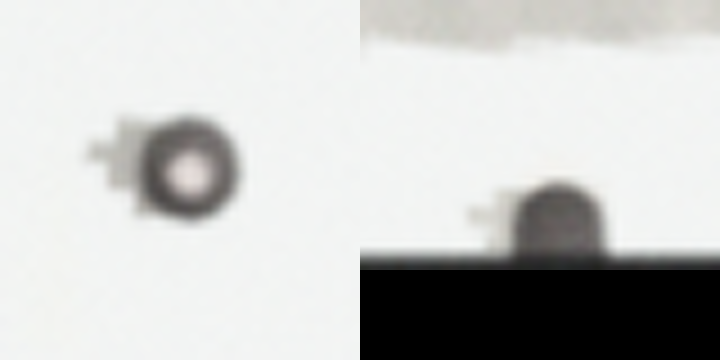

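View pics/w1b.png

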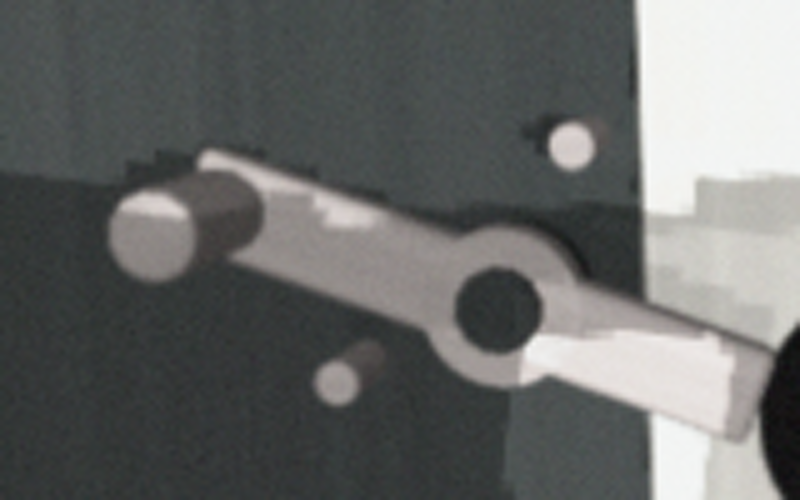

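View pics/w1c.png

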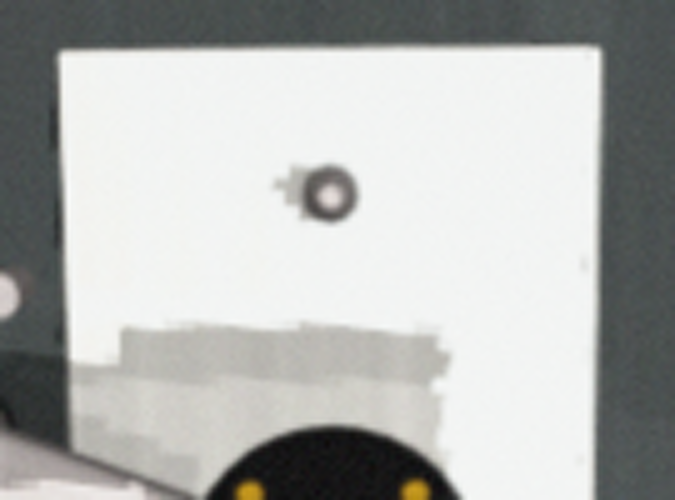

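```bash
python3 - <<'E'
from plan import *
z=np.load('w1.npz'); M=z['M']
u=lambda p,o,f:(np.array(p)+.5)/f-.5+np.array(o)
piv=atz('wrist',[u((498,308),(140,150),5)],.094,M)[0]; post=atz('wrist',[u((152,235),(140,150),5)],.124,M)[0]
pin1=atz('wrist',[u((189,168),(300,140),9)],.089,M)[0]
c=np.array([u((59,51),(255,120),5),u((601,47),(255,120),5)]); C=atz('wrist',c,.079,M)
print(piv,post,np.linalg.norm(piv-post)-0,np.degrees(np.arctan2(*(post-piv)[[1,0]])),pin1,C,np.linalg.norm(C[0]-C[1]),np.degrees(np.arctan2(*(C[1]-C[0])[[1,0]])))
s=ctrl.get_state()
q,a=plan([post[0],post[1],.165],72,claw=.75,s=s,n=12)
E
```

```text
[ 0.55212914 -0.18391436  0.094     ] [ 0.51392639 -0.17437293  0.124     ] 0.049502411537590066 165.97682781933983 [ 0.60331991 -0.1417885   0.089     ] [[ 0.56362941 -0.12730736  0.079     ]
 [ 0.63827957 -0.1174874   0.079     ]] 0.07529327163025495 7.494025842655131
[[[3,-8,5],[0,0,-5],0.75],[[4,-7,6],[0,0,-6],0.75],[[4,-7,5],[0,0,-5],0.75],[[5,-7,5],[0,0,-6],0.75],[[6,-6,5],[0,0,-5],0.75],[[6,-5,6],[0,0,-5],0.75],[[6,-5,5],[0,0,-6],0.75],[[8,-4,5],[0,0,-5],0.75]]
[[[7,-4,6],[0,0,-6],0.75],[[8,-3,5],[0,0,-5],0.75],[[8,-2,5],[0,0,-6],0.75],[[8,-1,5],[0,0,-5],0.75]]
end [ 0.514  -0.174   0.1654] 72.00395779093375
```

Request:
arm_command([
  [[3, -8, 5], [0, 0, -5], 0.75],
  [[4, -7, 6], [0, 0, -6], 0.75],
  [[4, -7, 5], [0, 0, -5], 0.75],
  [[5, -7, 5], [0, 0, -6], 0.75],
  [[6, -6, 5], [0, 0, -5], 0.75],
  [[6, -5, 6], [0, 0, -5], 0.75],
  [[6, -5, 5], [0, 0, -6], 0.75],
  [[8, -4, 5], [0, 0, -5], 0.75],
])

```text
time: 4.25
position: [0.5453, -0.1826, 0.1864]
tool_rot: [1.069, 2.954, -0.002]
ft_force: [-0.1, 0.0, -0.4]
grip_width: 0.478
```

Request:
arm_command([
  [[7, -4, 6], [0, 0, -6], 0.75],
  [[8, -3, 5], [0, 0, -5], 0.75],
  [[8, -2, 5], [0, 0, -6], 0.75],
  [[8, -1, 5], [0, 0, -5], 0.75],
  [[0, 0, 0], [0, 0, 0], 0.75],
  [[0, 0, 0], [0, 0, 0], 0.75],
])

```text
time: 4.75
position: [0.5138, -0.1743, 0.1657]
tool_rot: [0.496, 3.102, -0.002]
ft_force: [0.7, -0.4, -0.1]
grip_width: 0.251
```

```bash
python3 - <<'E'
from plan import *
s=ctrl.get_state(); print(s['time'],s['position'],yaw(s),tilt(s),s['grip_width'])
M=T('wrist',s); im,d=optics.get_image('wrist'); cv2.imwrite('pics/w2.png',im); np.savez('w2.npz',im=im,d=d,M=M)
E
```

```text
4.75 [ 0.51382834 -0.17427573  0.1657141 ] 71.81978442387879 [-2.0e-04 -1.2e-03 -1.0e+00] 0.2509769413027052
```

View pics/w2.png

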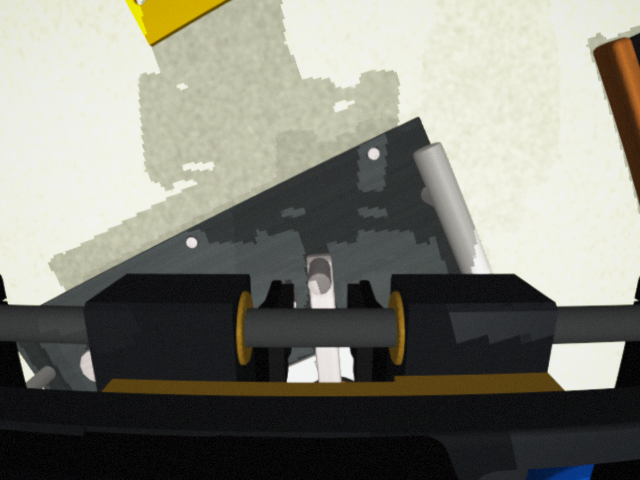

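The post is centred between the fingers at about (320,280). I'll lower the gripper, then swing the latch along its arc.

```bash
cat > arc.py <<'E'
from plan import *
def arc(piv,t0,t1,n,z,off,claw,s,r=.040):
    p=np.array(s['position']); a=yaw(s); q=p.copy(); rows=[]
    for i in range(n):
        t=np.radians(t0+(t1-t0)*(i+1)/n)
        want=np.array([piv[0]+r*np.cos(t),piv[1]+r*np.sin(t),z]); d=(want-q)*1000; ar=np.radians(a)
        x=np.array([-np.sin(ar),np.cos(ar),0]); y=np.array([np.cos(ar),np.sin(ar),0])
        v=np.round([d@x,d@y,-d[2]],0)+0.0; q=q+(v[0]*x+v[1]*y-v[2]*np.array([0,0,1]))/1000
        tz=np.round(-(np.degrees(t)+off-a))+0.0; a-=tz; rows.append([v.tolist(),[0,0,float(tz)],claw])
    for i in range(0,n,8): print(json.dumps(rows[i:i+8]).replace('.0,',',').replace('.0]',']').replace(' ',''))
    print('end',q.round(4),a)
E
python3 - <<'E'
from arc import *
s=ctrl.get_state(); s['position']=np.array([.5138,-.1743,.1167])
arc([.5523,-.1842],165.5,98,15,.1165,-93.5,.83,s)
E
```

```text
[[[0,3,0],[0,0,4],0.83],[[0,3,0],[0,0,5],0.83],[[0,3,0],[0,0,4],0.83],[[1,4,0],[0,0,5],0.83],[[0,3,0],[0,0,4],0.83],[[0,3,0],[0,0,5],0.83],[[0,3,0],[0,0,4],0.83],[[0,3,0],[0,0,5],0.83]]
[[[0,3,0],[0,0,4],0.83],[[0,4,0],[0,0,5],0.83],[[0,3,0],[0,0,4],0.83],[[0,3,0],[0,0,5],0.83],[[0,3,0],[0,0,4],0.83],[[0,3,0],[0,0,5],0.83],[[0,3,0],[0,0,4],0.83]]
end [ 0.5465 -0.1448  0.1167] 4.8608997076590725
```

Request:
arm_command([
  [[0, 0, 15], [0, 0, 0], 0.75],
  [[0, 0, 16], [0, 0, 0], 0.75],
  [[0, 0, 12], [0, 0, 0], 0.75],
  [[0, 0, 6], [0, 0, 0], 0.8],
  [[0, 0, 0], [0, 0, 0], 0.83],
  [[0, 0, 0], [0, 0, 0], 0.83],
], force=5)

```text
time: 5.3
position: [0.5145, -0.173, 0.1165]
tool_rot: [-0.489, -3.103, 0.0]
ft_force: [-1.0, -2.1, -0.4]
grip_width: 0.183
```

Request:
arm_command([
  [[0, 3, 0], [0, 0, 4], 0.83],
  [[0, 3, 0], [0, 0, 5], 0.83],
  [[0, 3, 0], [0, 0, 4], 0.83],
  [[1, 4, 0], [0, 0, 5], 0.83],
  [[0, 3, 0], [0, 0, 4], 0.83],
  [[0, 3, 0], [0, 0, 5], 0.83],
  [[0, 3, 0], [0, 0, 4], 0.83],
  [[0, 3, 0], [0, 0, 5], 0.83],
])

```text
time: 5.97
position: [0.5278, -0.1524, 0.1176]
tool_rot: [1.428, 2.796, -0.002]
ft_force: [-0.4, -1.6, 0.2]
grip_width: 0.169
```

Request:
arm_command([
  [[0, 3, 0], [0, 0, 4], 0.83],
  [[0, 4, 0], [0, 0, 5], 0.83],
  [[0, 3, 0], [0, 0, 4], 0.83],
  [[0, 3, 0], [0, 0, 5], 0.83],
  [[0, 3, 0], [0, 0, 4], 0.83],
  [[0, 3, 0], [0, 0, 5], 0.83],
  [[0, 3, 0], [0, 0, 4], 0.83],
  [[0, 0, 0], [0, 0, 0], 0.83],
])

```text
time: 6.63
position: [0.5481, -0.1432, 0.1175]
tool_rot: [2.121, 2.315, 0.001]
ft_force: [0.4, -0.8, 0.7]
grip_width: 0.172
```

```bash
python3 - <<'E'
from plan import *
s=ctrl.get_state(); print(s['time'],s['position'],yaw(s),tilt(s),s['grip_width'],s['ft_force'])
# next: open, rise, then view offset -50mm along tester y from nest centre
n=np.array([.6105,-.197]); ty=np.array([-np.sin(np.radians(7.5)),np.cos(np.radians(7.5))])
t=n-.055*ty
s['position']=s['position']+[0,0,.05]
plan([t[0],t[1],.249],7.5,claw=.4,s=s,n=6)
E
```

```text
6.6333 [ 0.54811415 -0.14318512  0.11754529] 5.022841696956775 [ 1.4e-03 -8.0e-04 -1.0e+00] 0.1716397285580972 [ 0.38344827 -0.82123044  0.7245199 ]
[[[-19,10,-14],[0,0,0],0.4],[[-19,10,-13],[0,0,-1],0.4],[[-19,10,-14],[0,0,0],0.4],[[-19,9,-13],[0,0,-1],0.4],[[-20,10,-14],[0,0,0],0.4],[[-19,9,-13],[0,0,0],0.4]]
end [ 0.6179 -0.2515  0.2485] 7.022841696956775
```

Request:
arm_command([
  [[0, 0, 0], [0, 0, 0], 0.72],
  [[0, 0, -14], [0, 0, 0], 0.72],
  [[0, 0, -36], [0, 0, 0], 0.7],
  [[-19, 10, -14], [0, 0, 0], 0.4],
  [[-19, 10, -13], [0, 0, -1], 0.4],
  [[-19, 10, -14], [0, 0, 0], 0.4],
  [[-19, 9, -13], [0, 0, -1], 0.4],
  [[-20, 10, -14], [0, 0, 0], 0.4],
])

```text
time: 7.3
position: [0.6064, -0.234, 0.2359]
tool_rot: [2.075, 2.358, 0.001]
ft_force: [1.5, 0.4, 0.3]
grip_width: 0.561
```

Request:
arm_command([
  [[-19, 9, -13], [0, 0, -0.5], 0.4],
  [[0, 0, 0], [0, 0, 0], 0.4],
  [[0, 0, 0], [0, 0, 0], 0.4],
  [[0, 0, 0], [0, 0, 0], 0.4],
])

```text
time: 7.63
position: [0.617, -0.2499, 0.2472]
tool_rot: [-2.066, -2.365, -0.001]
ft_force: [-0.3, 0.2, -0.6]
grip_width: 0.597
```

```bash
python3 - <<'E'
from plan import *
s=ctrl.get_state(); print(s['time'],s['position'],yaw(s),tilt(s),s['grip_width'],np.abs(s['qd']).max())
M=T('wrist',s); im,d=optics.get_image('wrist'); cv2.imwrite('pics/w3.png',im); np.savez('w3.npz',im=im,d=d,M=M)
E
```

```text
7.6333 [ 0.61696658 -0.24993623  0.24720961] 7.731221208450937 [-5.0e-04  1.1e-03 -1.0e+00] 0.5968040590782366 0.022463014783251366
```

View pics/w3.png

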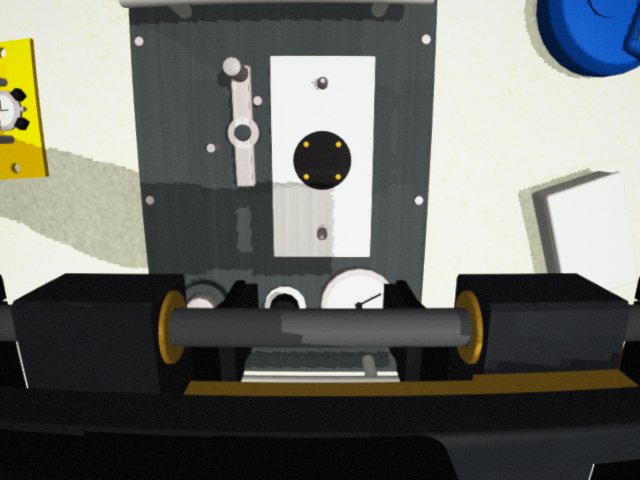

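The latch is open: the bar lies parallel to the nest at x≈243 and is clear of it. Both pins (321,83) and (321,234) and the whole nest plate are visible, so I'll fit the nest precisely from them.

```bash
cat > w3fit.py <<'E'
from plan import *
z=np.load('w3.npz'); M=z['M']; im=z['im']; g=cv2.cvtColor(im,cv2.COLOR_BGR2GRAY)
def edge(pts_a,pts_b,n=30,half=6,thr=None):
    "line through sub-pixel half-level crossings across the segment a-b; returns points"
    a=np.array(pts_a,float);b=np.array(pts_b,float);nrm=np.array([-(b-a)[1],(b-a)[0]]);nrm/=np.linalg.norm(nrm)
    out=[]
    for f in np.linspace(.08,.92,n):
        c=a+(b-a)*f; t=np.arange(-half,half+.01,.1)
        P=(c+t[:,None]*nrm).astype(np.float32); v=cv2.remap(g,P[:,0].reshape(1,-1),P[:,1].reshape(1,-1),cv2.INTER_LINEAR)[0].astype(float)
        gr=np.gradient(cv2.GaussianBlur(v.reshape(1,-1),(0,0),5)[0]); k=np.abs(gr).argmax(); out.append(c+t[k]*nrm)
    return np.array(out)
def line(P):
    vx,vy,x,y=cv2.fitLine(P.astype(np.float32),cv2.DIST_HUBER,0,.01,.01).ravel(); return np.array([x,y]),np.array([vx,vy])
def wl(uv,zz): return line(atz('wrist',uv,zz,M)[:,:2]*1000)
def inter(l,m):
    t=np.linalg.solve(np.c_[l[1],-m[1]],m[0]-l[0]); return l[0]+l[1]*t[0]
E
python3 - <<'E'
from w3fit import *
c=[(270.5,56.5),(375,57),(370,256.5),(273.5,256.5)]
L=[wl(edge(c[i],c[(i+1)%4]),.079) for i in range(4)]
Q=np.array([inter(L[i-1],L[i]) for i in range(4)])
print(Q.round(2).tolist(),[np.linalg.norm(Q[i]-Q[(i+1)%4]).round(2) for i in range(4)],'centre',Q.mean(0),'ang',[np.degrees(np.arctan2(*l[1][::-1])).round(2) for l in L])
f=9
a=cv2.resize(im[65:105,300:340],None,fx=f,fy=f,interpolation=cv2.INTER_CUBIC);b=cv2.resize(im[215:255,300:340],None,fx=f,fy=f,interpolation=cv2.INTER_CUBIC)
cv2.imwrite('pics/w3a.png',np.hstack([a,b]))
E
```

```text
[[563.4099731445312, -127.2300033569336], [638.3300170898438, -117.05000305175781], [658.25, -265.1300048828125], [583.1699829101562, -275.1400146484375]] [np.float32(75.6), np.float32(149.42), np.float32(75.74), np.float32(149.23)] centre [ 610.7893 -196.1388] ang [np.float32(7.73), np.float32(-82.34), np.float32(7.59), np.float32(-82.39)]
```

View pics/w3a.png

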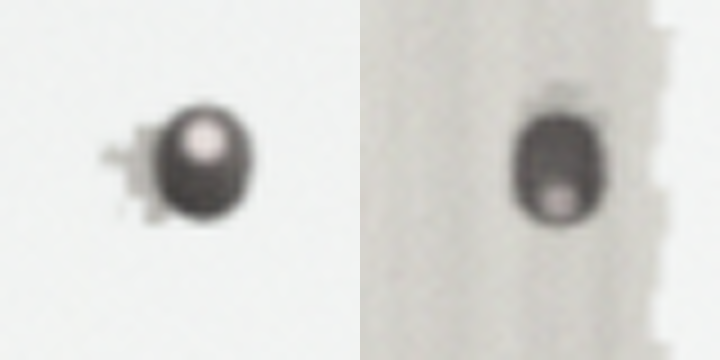

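```bash
python3 - <<'E'
from w3fit import *
u=lambda p,o,f:(np.array(p)+.5)/f-.5+np.array(o)
t1=u((205,140),(300,65),9); t0=u((198,198),(300,215),9)
th=np.radians(7.64); ty=np.array([-np.sin(th),np.cos(th)]); c=np.array([610.79,-196.14])
P=atz('wrist',[t0,t1],.097,M)*1000; print('tips',P, 'mid',P.mean(0),'d',np.linalg.norm(P[0]-P[1]),'ang',np.degrees(np.arctan2(*(P[1]-P[0])[[1,0]]))-90)
print('pred',c-55*ty,c+55*ty); 
s=ctrl.get_state(); tx=np.array([ty[1],-ty[0]])
mid=(P.mean(0)[:2]+c)/2; print('nest rel in tool', mid, s['position'],yaw(s))
d=np.array(s['position'][:2])*1000-P.mean(0)[:2]; print('tcp minus pinmid along ty,tx',d@ty,d@tx)
plan([.5153-.055,.2766,.300],90,claw=.4,s=s)
E
```

```text
tips [[ 617.78556245 -250.22789567   97.        ]
 [ 603.54662813 -141.72169455   97.        ]] mid [ 610.66609529 -195.97479511   97.        ] d 109.4364789782194 ang 7.476030178299595
pred [ 618.10215963 -250.65176315] [ 603.47784037 -141.62823685]
nest rel in tool [ 610.72804764 -196.05739756] [ 0.61679654 -0.24948712  0.24701678] 7.764300914713124
tcp minus pinmid along ty,tx -53.85232826561336 -1.0383525271587843
[[[36,-6,-4],[0,0,-5],0.4],[[37,-2,-3],[0,0,-6],0.4],[[36,1,-4],[0,0,-5],0.4],[[36,5,-3],[0,0,-6],0.4],[[36,8,-4],[0,0,-5],0.4],[[35,12,-3],[0,0,-6],0.4],[[33,15,-4],[0,0,-5],0.4],[[32,18,-3],[0,0,-6],0.4]]
[[[30,21,-4],[0,0,-5],0.4],[[28,23,-3],[0,0,-6],0.4],[[25,27,-4],[0,0,-5],0.4],[[23,28,-3],[0,0,-6],0.4],[[20,31,-4],[0,0,-5],0.4],[[17,33,-3],[0,0,-6],0.4],[[14,34,-4],[0,0,-5],0.4]]
end [0.4602 0.2771 0.3   ] 89.76430091471312
```

```bash
python3 - <<'E'
from plan import *
plan([.5153+.054,.2766+.001,.182],90,claw=.4)
E
```

```text
[[[35,2,4],[0,0,-5],0.4],[[35,4,5],[0,0,-6],0.4],[[35,9,4],[0,0,-5],0.4],[[33,11,4],[0,0,-6],0.4],[[32,15,5],[0,0,-5],0.4],[[31,17,4],[0,0,-6],0.4],[[28,21,4],[0,0,-5],0.4],[[27,23,5],[0,0,-6],0.4]]
[[[25,25,4],[0,0,-5],0.4],[[21,28,4],[0,0,-6],0.4],[[19,30,5],[0,0,-5],0.4],[[17,31,4],[0,0,-6],0.4],[[12,33,4],[0,0,-5],0.4],[[10,34,5],[0,0,-6],0.4],[[7,34,4],[0,0,-5],0.4]]
end [0.5691 0.2771 0.182 ] 89.76430091471312
```

Request:
arm_command([
  [[35, 2, 4], [0, 0, -5], 0.4],
  [[35, 4, 5], [0, 0, -6], 0.4],
  [[35, 9, 4], [0, 0, -5], 0.4],
  [[33, 11, 4], [0, 0, -6], 0.4],
  [[32, 15, 5], [0, 0, -5], 0.4],
  [[31, 17, 4], [0, 0, -6], 0.4],
  [[28, 21, 4], [0, 0, -5], 0.4],
  [[27, 23, 5], [0, 0, -6], 0.4],
])

```text
time: 8.35
position: [0.5916, 0.0329, 0.2122]
tool_rot: [1.022, 2.971, -0.001]
ft_force: [1.3, -0.1, -0.2]
grip_width: 0.601
```

Request:
arm_command([
  [[25, 25, 4], [0, 0, -5], 0.4],
  [[21, 28, 4], [0, 0, -6], 0.4],
  [[19, 30, 5], [0, 0, -5], 0.4],
  [[17, 31, 4], [0, 0, -6], 0.4],
  [[12, 33, 4], [0, 0, -5], 0.4],
  [[10, 34, 5], [0, 0, -6], 0.4],
  [[7, 34, 4], [0, 0, -5], 0.4],
])

```text
time: 8.93
position: [0.5688, 0.2778, 0.182]
tool_rot: [0.001, -3.141, 0.001]
ft_force: [-0.2, -1.5, 0.1]
grip_width: 0.598
```

Request:
arm_command([
  [[0, 0, 0], [0, 0, 0], 0.4],
  [[0, 0, 0], [0, 0, 0], 0.4],
  [[0, 0, 0], [0, 0, 0], 0.4],
  [[0, 0, 0], [0, 0, 0], 0.4],
])

```text
time: 9.27
position: [0.5708, 0.2742, 0.1823]
tool_rot: [0.012, 3.141, -0.003]
ft_force: [-1.1, 0.1, 0.3]
grip_width: 0.598
```

```bash
python3 - <<'E'
from plan import *
s=ctrl.get_state(); print(s['time'],s['position'],yaw(s),tilt(s),s['grip_width'],np.abs(s['qd']).max())
M=T('wrist',s); im,d=optics.get_image('wrist'); cv2.imwrite('pics/w4.png',im); np.savez('w4.npz',im=im,d=d,M=M)
E
```

```text
9.2667 [0.57075987 0.27420851 0.18230547] 89.54891799704573 [ 1.0e-04 -1.7e-03 -1.0e+00] 0.597793127675128 0.014051904437653336
```

View pics/w4.png

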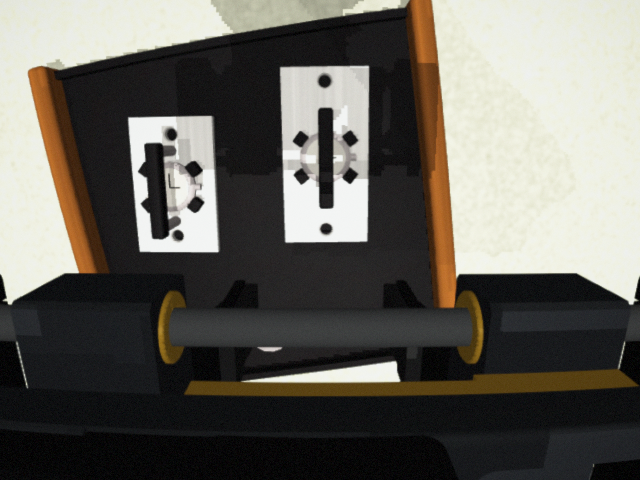

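In this view the target carrier is the white plate with holes at (325,81) and (326,229). The other carrier, at (173,185), is shorter. I'll fit the plate and confirm in a crop.

```bash
sed 's/w3.npz/w4.npz/' w3fit.py > w4fit.py; python3 - <<'E'
from w4fit import *
c=[(280.5,66.5),(369,66.5),(367,241.5),(285.5,242.5)]
E=[edge(c[i],c[(i+1)%4]) for i in range(4)]
L=[wl(e,.014) for e in E]
Q=np.array([inter(L[i-1],L[i]) for i in range(4)])
print(Q.round(2).tolist(),[np.linalg.norm(Q[i]-Q[(i+1)%4]).round(2) for i in range(4)],'centre',Q.mean(0),'ang',[np.degrees(np.arctan2(*l[1][::-1])).round(2) for l in L])
# holes: dark blob
H=[]
for (x,y) in [(325,81),(326,229)]:
    w=g[y-12:y+13,x-12:x+13].astype(float); m=(w.max()-w>(w.max()-w.min())*.5); n,lab,st,cen=cv2.connectedComponentsWithStats(m.astype(np.uint8)); k=lab[12,12]; H.append(cen[k]+[x-12,y-12]); print(st[k],cen[k])
P=atz('wrist',H,.014,M)*1000; print(P,P.mean(0),np.linalg.norm(P[0]-P[1]),np.degrees(np.arctan2(*(P[0]-P[1])[[1,0]])))
# bar top at z=.054
c=[(320,109),(333,109),(333,207),(320,207)]
B=[wl(edge(c[i],c[(i+1)%4],half=4,n=12),.054) for i in (1,3,0,2)]
for b in B: print('bar',b[0],np.degrees(np.arctan2(*b[1][::-1])))
v=im.copy()
for e in E:
    for p in e: cv2.circle(v,tuple(int(q) for q in p.round()),0,(0,0,255),-1)
cv2.imwrite('pics/w4a.png',cv2.resize(v[55:255,120:380],None,fx=3,fy=3,interpolation=cv2.INTER_CUBIC))
E
```

```text
[[449.8699951171875, 246.24000549316406], [449.5, 310.2300109863281], [579.9099731445312, 311.0400085449219], [579.739990234375, 246.52000427246094]] [np.float32(63.99), np.float32(130.42), np.float32(64.53), np.float32(129.87)] centre [514.7532 278.5078] ang [np.float32(-89.67), np.float32(0.36), np.float32(89.85), np.float32(0.12)]
[  5   5  13  14 137] [11.12408759 11.53284672]
[  6   6  12  12 104] [11.83653846 11.40384615]
[[459.99697102 278.17109688  14.        ]
 [569.29301644 278.81827087  14.        ]] [514.64499373 278.49468388  14.        ] 109.2979614599622 -179.66073882464386
bar [515.3113 283.17  ] 0.20073758
bar [514.2954  273.66052] 0.2817013
bar [482.1536  279.07718] 89.06574
bar [547.245   278.33875] -88.338684
```

View pics/w4a.png

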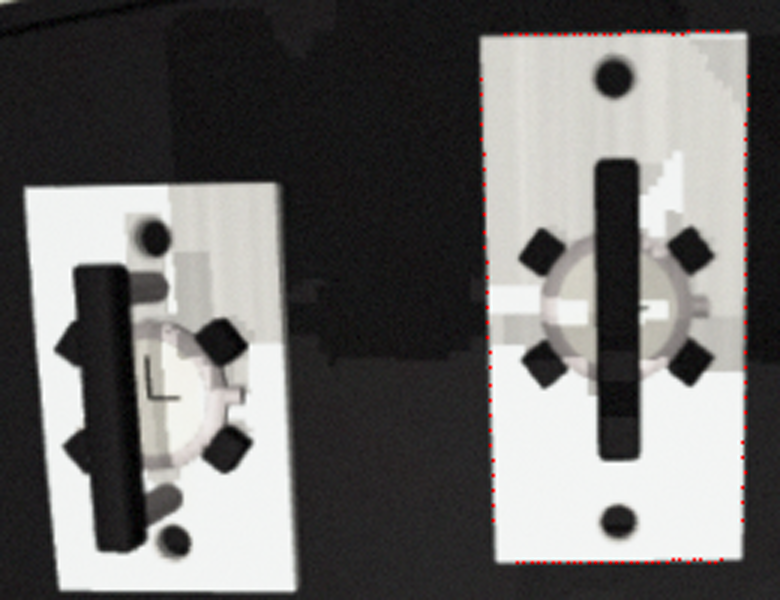

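The crop confirms it: the plate measures 130×64 mm with holes 109–110 mm apart, so this is the longer carrier. Its centre is (514.7, 278.5) mm and its yaw is about 0.24°. Moving over its bar.

```bash
python3 - <<'E'
from plan import *
plan([.5147,.2785,.11],90.24,claw=.4,dec=1)
E
```

```text
[[[18.8,1.4,24.1],[0,0,-0.2],0.4],[[18.8,1.4,24.2],[0,0,-0.3],0.4],[[18.8,1.5,24.1],[0,0,-0.2],0.4]]
end [0.5147 0.2785 0.11  ] 90.20091501946699
```

Request:
arm_command([
  [[19, 1.5, 24], [0, 0, -0.2], 0.4],
  [[19, 1.5, 24], [0, 0, -0.3], 0.4],
  [[18.5, 1.5, 24], [0, 0, -0.2], 0.4],
  [[0, 0, 0], [0, 0, 0], 0.4],
  [[0, 0, 0], [0, 0, 0], 0.4],
  [[0, 0, 0], [0, 0, 0], 0.4],
])

```text
time: 9.82
position: [0.5158, 0.2794, 0.1115]
tool_rot: [-0.006, 3.14, -0.0]
ft_force: [1.0, -0.4, 0.7]
grip_width: 0.601
```

```bash
python3 - <<'E'
from plan import *
s=ctrl.get_state(); print(s['time'],s['position'],yaw(s),tilt(s))
plan([.5147,.2785,.046],90.24,claw=.4,dec=1)
M=T('wrist',s); im,d=optics.get_image('wrist'); cv2.imwrite('pics/w5.png',im)
E
```

```text
9.8167 [0.51578684 0.27941262 0.11147387] 90.21714667763248 [ 0.002  0.    -1.   ]
[[[0.5,-0.5,32.7],[0,0,0],0.4],[[0.6,-0.4,32.8],[0,0,0],0.4]]
end [0.5147 0.2785 0.046 ] 90.21714667763248
```

View pics/w5.png

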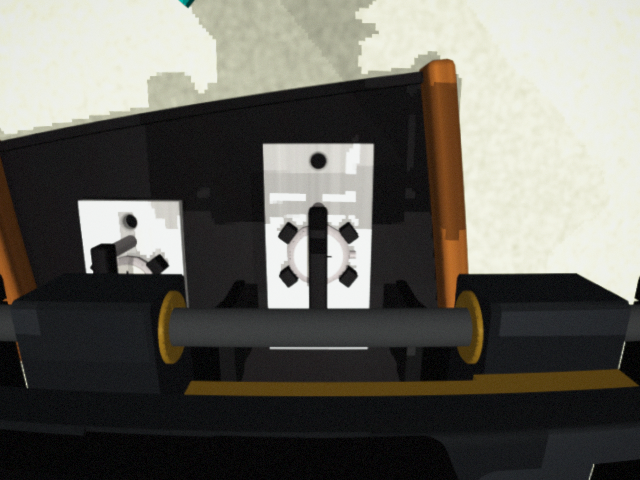

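Request:
arm_command([
  [[0.5, -0.5, 25], [0, 0, 0], 0.4],
  [[0.5, -0.5, 25], [0, 0, 0], 0.5],
  [[0, 0, 15.5], [0, 0, 0], 0.6],
  [[0, 0, 0], [0, 0, 0], 0.7],
  [[0, 0, 0], [0, 0, 0], 0.8],
  [[0, 0, 0], [0, 0, 0], 0.9],
  [[0, 0, 0], [0, 0, 0], 1],
  [[0, 0, 0], [0, 0, 0], 1],
], force=30)

```text
time: 10.53
position: [0.5143, 0.2799, 0.0466]
tool_rot: [-0.009, 3.139, 0.001]
ft_force: [0.6, -0.2, -0.1]
grip_width: 0.153
```

Request:
arm_command([
  [[0, 0, 0], [0, 0, 0], 1],
  [[0, 0, 0], [0, 0, 0], 1],
  [[0, 0, 0], [0, 0, 0], 1],
  [[0, 0, 0], [0, 0, 0], 1],
])

```text
time: 10.87
position: [0.5142, 0.2792, 0.0463]
tool_rot: [-0.009, 3.139, -0.001]
ft_force: [-0.9, -2.2, 6.2]
grip_width: 0.11
```

```bash
python3 - <<'E'
from plan import *
for i in range(1):
    s=ctrl.get_state(); print(s['time'],s['position'],yaw(s),tilt(s),s['grip_width'],s['ft_force'])
E
```

```text
10.8667 [0.51416002 0.27923716 0.04629894] 90.31927126081492 [ 2.1e-03 -3.0e-04 -1.0e+00] 0.11028580495969939 [-0.94060989 -2.20549283  6.1942598 ]
```

Grip width is 9.6 mm, which matches the 10 mm bar. Lifting.

Request:
arm_command([
  [[0, 0, -5], [0, 0, 0], 1],
  [[0, 0, -15], [0, 0, 0], 1],
  [[0, 0, -30], [0, 0, 0], 1],
  [[0, 0, -35], [0, 0, 0], 1],
  [[0, 0, -35], [0, 0, 0], 1],
  [[0, 0, -35], [0, 0, 0], 1],
  [[0, 0, 0], [0, 0, 0], 1],
])

```text
time: 11.45
position: [0.5157, 0.2825, 0.2082]
tool_rot: [-0.011, 3.131, 0.008]
ft_force: [1.2, 1.8, -1.9]
grip_width: 0.108
```

```bash
python3 - <<'E'
from plan import *
s=ctrl.get_state(); print(s['time'],s['position'],yaw(s),tilt(s),s['grip_width'],s['ft_force'],s['torque'])
plan([.6113,-.1955,.190],7.56,claw=1,vmax=28)
im,d=optics.get_image('wrist'); cv2.imwrite('pics/w6.png',im)
E
```

```text
11.45 [0.51573528 0.28249552 0.20822218] 90.3947893547133 [ 0.0107  0.0052 -0.9999] 0.10770302156077868 [ 1.16034849  1.83426767 -1.88149218] [ 0.22442705 -0.27894962  0.01825642]
[[[-5,-27,1],[0,0,5],1],[[-8,-26,1],[0,0,4],1],[[-9,-25,1],[0,0,5],1],[[-11,-25,1],[0,0,4],1],[[-13,-23,1],[0,0,5],1],[[-15,-23,1],[0,0,5],1],[[-17,-21,1],[0,0,4],1],[[-19,-20,1],[0,0,5],1]]
[[[-20,-18,1],[0,0,4],1],[[-21,-17,1],[0,0,5],1],[[-23,-14,1],[0,0,5],1],[[-24,-13,1],[0,0,4],1],[[-24,-11,1],[0,0,5],1],[[-26,-9,1],[0,0,4],1],[[-26,-7,1],[0,0,5],1],[[-27,-5,1],[0,0,5],1]]
[[[-27,-2,1],[0,0,4],1],[[-27,-1,1],[0,0,5],1]]
end [ 0.6111 -0.1956  0.1902] 7.394789354713296
```

View pics/w6.png

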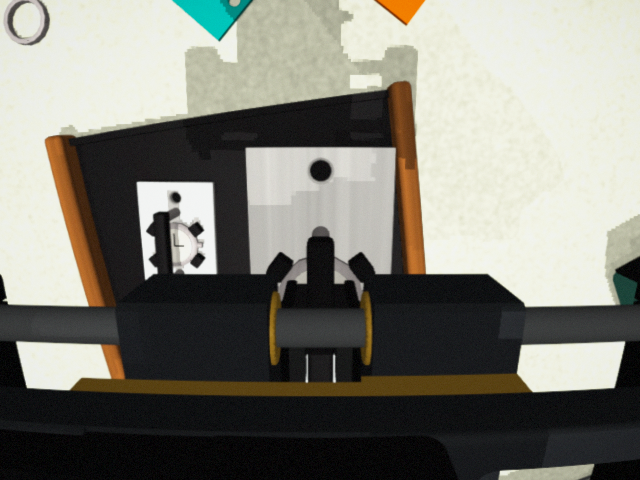

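The carrier is held level, with hole1 visible at (320,170). Carrying it to the tester.

Request:
arm_command([
  [[-5, -27, 1], [0, 0, 5], 1],
  [[-8, -26, 1], [0, 0, 4], 1],
  [[-9, -25, 1], [0, 0, 5], 1],
  [[-11, -25, 1], [0, 0, 4], 1],
  [[-13, -23, 1], [0, 0, 5], 1],
  [[-15, -23, 1], [0, 0, 5], 1],
  [[-17, -21, 1], [0, 0, 4], 1],
  [[-19, -20, 1], [0, 0, 5], 1],
])

```text
time: 12.17
position: [0.5543, 0.0653, 0.1908]
tool_rot: [-0.991, -2.979, 0.002]
ft_force: [1.0, 0.5, -3.3]
grip_width: 0.11
```

Request:
arm_command([
  [[-20, -18, 1], [0, 0, 4], 1],
  [[-21, -17, 1], [0, 0, 5], 1],
  [[-23, -14, 1], [0, 0, 5], 1],
  [[-24, -13, 1], [0, 0, 4], 1],
  [[-24, -11, 1], [0, 0, 5], 1],
  [[-26, -9, 1], [0, 0, 4], 1],
  [[-26, -7, 1], [0, 0, 5], 1],
  [[-27, -5, 1], [0, 0, 5], 1],
])

```text
time: 12.83
position: [0.5969, -0.1471, 0.1828]
tool_rot: [-1.888, -2.509, 0.001]
ft_force: [0.2, -0.3, -3.9]
grip_width: 0.113
```

Request:
arm_command([
  [[-27, -2, 1], [0, 0, 4], 1],
  [[-27, -1, 1], [0, 0, 5], 1],
  [[0, 0, 0], [0, 0, 0], 1],
  [[0, 0, 0], [0, 0, 0], 1],
  [[0, 0, 0], [0, 0, 0], 1],
  [[0, 0, 0], [0, 0, 0], 1],
  [[0, 0, 0], [0, 0, 0], 1],
])

```text
time: 13.42
position: [0.608, -0.1972, 0.182]
tool_rot: [-2.071, -2.361, -0.0]
ft_force: [-0.1, -0.6, -2.0]
grip_width: 0.11
```

```bash
python3 - <<'E'
from plan import *
s=ctrl.get_state(); print(s['time'],s['position'],yaw(s),tilt(s),s['grip_width'],s['ft_force'],s['torque'],np.abs(s['qd']).max())
plan([.6113,-.1955,.150],7.56,claw=1,vmax=28,dec=1)
E
```

```text
13.4167 [ 0.60804817 -0.1971835   0.18195342] 7.4848966121098135 [-3.e-04  6.e-04 -1.e+00] 0.1098133162774708 [-0.05961307 -0.5910412  -1.97425929] [ 0.02220771 -0.11938287  0.00836485] 0.006135322273794734
[[[0.6,1.7,16],[0,0,0],1],[[0.6,1.7,16],[0,0,-0.1],1]]
end [ 0.6113 -0.1956  0.15  ] 7.584896612109813
```

Request:
arm_command([
  [[0.5, 1.5, 16], [0, 0, 0], 1],
  [[0.5, 1.5, 16], [0, 0, 0], 1],
  [[0, 0, 0], [0, 0, 0], 1],
  [[0, 0, 0], [0, 0, 0], 1],
  [[0, 0, 0], [0, 0, 0], 1],
  [[0, 0, 0], [0, 0, 0], 1],
])

```text
time: 13.92
position: [0.6116, -0.1974, 0.1514]
tool_rot: [2.073, 2.358, 0.001]
ft_force: [0.3, 1.0, -3.6]
grip_width: 0.114
```

```bash
python3 - <<'E'
from plan import *
s=ctrl.get_state(); print(s['time'],s['position'],yaw(s),tilt(s),s['ft_force'],np.abs(s['qd']).max())
M=T('wrist',s); im,d=optics.get_image('wrist'); np.savez('w7.npz',im=im,d=d,M=M); cv2.imwrite('pics/w7.png',im); cv2.imwrite('pics/w7a.png',cv2.resize(im[130:290,210:430],None,fx=3.5,fy=3.5,interpolation=cv2.INTER_CUBIC))
im,d=optics.get_image('side'); cv2.imwrite('pics/s7.png',cv2.resize(im[120:250,250:430],None,fx=4,fy=4,interpolation=cv2.INTER_CUBIC))
E
```

```text
13.9167 [ 0.61161293 -0.19740322  0.15144142] 7.365038209888785 [ 2.e-03 -7.e-04 -1.e+00] [ 0.29774966  0.9660874  -3.58358036] 0.0021410226388733334
```

View pics/w7a.png

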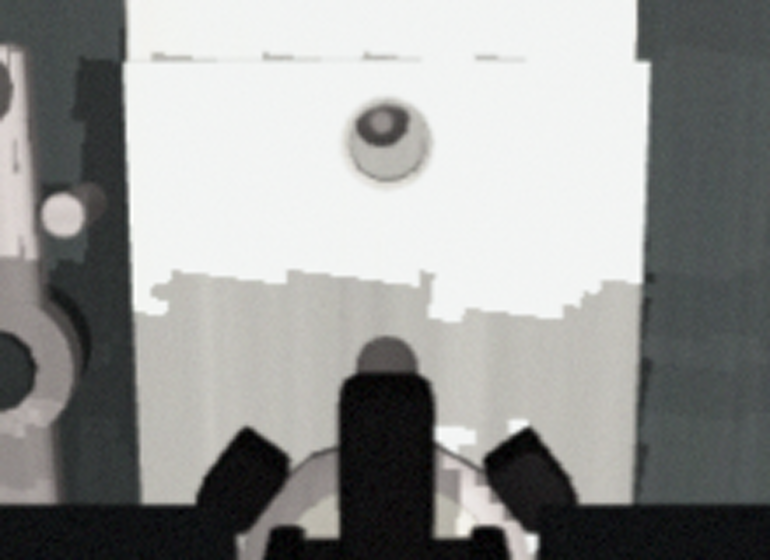

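View pics/s7.png

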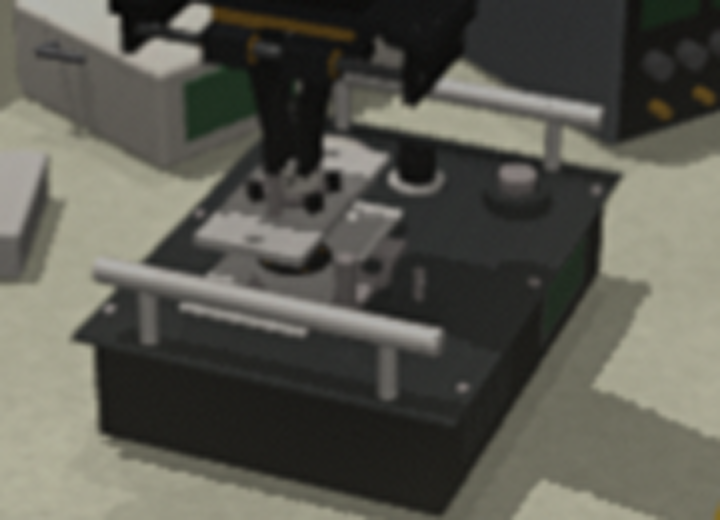

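Pin1 is visible through the carrier's hole: hole at (388,140) and pin tip at (382,122) in the crop. I'll work out the lateral offset.

```bash
python3 - <<'E'
from plan import *
z=np.load('w7.npz'); M=z['M']
u=lambda p:(np.array(p)+.5)/3.5-.5+np.array((210,130))
h=atz('wrist',[u((388,141))],.1514-.0383+.006,M)[0]*1000; p=atz('wrist',[u((381.5,122))],.097,M)[0]*1000
s=ctrl.get_state(); a=np.radians(7.36); ty=np.array([np.cos(a),np.sin(a)]); tx=np.array([-np.sin(a),np.cos(a)])
d=(p-h)[:2]; print(h,p,'move tool x,y',d@tx,d@ty)
print('hole along tool x from tcp',(h[:2]-np.array([611.6,-197.4]))@tx,(h[:2]-np.array([611.6,-197.4]))@ty)
E
```

```text
[ 604.36145238 -142.65451336  119.1       ] [ 603.42024438 -141.59280479   97.        ] move tool x,y 1.1735327815123198 -0.7974449239355729
hole along tool x from tcp 55.22171111867123 -0.16583338136131245
```

Request:
arm_command([
  [[1.2, -0.6, 5], [0, 0, -0.2], 1],
  [[0, 0, 8], [0, 0, 0], 1],
  [[0, 0, 0], [0, 0, 0], 1],
  [[0, 0, 0], [0, 0, 0], 1],
  [[0, 0, 0], [0, 0, 0], 1],
])

```text
time: 14.43
position: [0.61, -0.1964, 0.1367]
tool_rot: [-2.07, -2.362, 0.0]
ft_force: [-0.2, 0.2, -3.1]
grip_width: 0.111
```

```bash
python3 - <<'E'
from plan import *
s=ctrl.get_state(); print(s['time'],s['position'],yaw(s),tilt(s),s['ft_force'],s['torque'])
M=T('wrist',s); im,d=optics.get_image('wrist'); np.savez('w8.npz',im=im,d=d,M=M); cv2.imwrite('pics/w8a.png',cv2.resize(im[150:190,300:340],None,fx=12,fy=12,interpolation=cv2.INTER_CUBIC))
E
```

```text
14.4333 [ 0.60997943 -0.19638062  0.13673752] 7.539898171162618 [-5.e-04  1.e-04 -1.e+00] [-0.2393971   0.19200514 -3.11253031] [-0.00565543 -0.11227266 -0.0312595 ]
```

View pics/w8a.png

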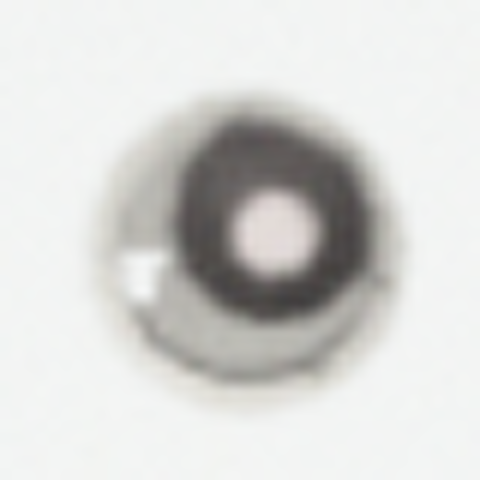

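```bash
python3 - <<'E'
from plan import *
z=np.load('w8.npz'); M=z['M']
u=lambda p:(np.array(p)+.5)/12-.5+np.array((300,150))
for hp in [(250,247),(255,245)]:
    h=atz('wrist',[u(hp)],.1044,M)[0]*1000; p=atz('wrist',[u((274,232))],.097,M)[0]*1000
    a=np.radians(7.5); ty=np.array([np.cos(a),np.sin(a)]); tx=np.array([-np.sin(a),np.cos(a)])
    d=(p-h)[:2]; print('move tool x,y',d@tx,d@ty)
E
```

```text
move tool x,y 0.08638919884778506 0.9035697537039655
move tool x,y 0.015500005966489443 0.725101491776284
```

Request:
arm_command([
  [[0, 0.8, 3], [0, 0, 0], 1],
  [[0, 0, 3], [0, 0, 0], 1],
  [[0, 0, 0], [0, 0, 0], 1],
  [[0, 0, 0], [0, 0, 0], 1],
  [[0, 0, 0], [0, 0, 0], 1],
])

```text
time: 14.9
position: [0.6109, -0.1963, 0.131]
tool_rot: [-2.07, -2.363, 0.0]
ft_force: [0.7, -0.2, -3.7]
grip_width: 0.112
```

```bash
python3 - <<'E'
from plan import *
s=ctrl.get_state(); print(s['time'],s['position'],yaw(s),tilt(s),s['ft_force'],s['torque'])
M=T('wrist',s); im,d=optics.get_image('wrist'); np.savez('w9.npz',im=im,d=d,M=M); cv2.imwrite('pics/w9a.png',cv2.resize(im[150:190,300:340],None,fx=12,fy=12,interpolation=cv2.INTER_CUBIC))
E
```

```text
14.9 [ 0.61090546 -0.19628078  0.13098684] 7.543996616442317 [-1.e-04 -1.e-04 -1.e+00] [ 0.71576786 -0.21971763 -3.7428973 ] [-0.01013159 -0.09579398 -0.0325407 ]
```

View pics/w9a.png

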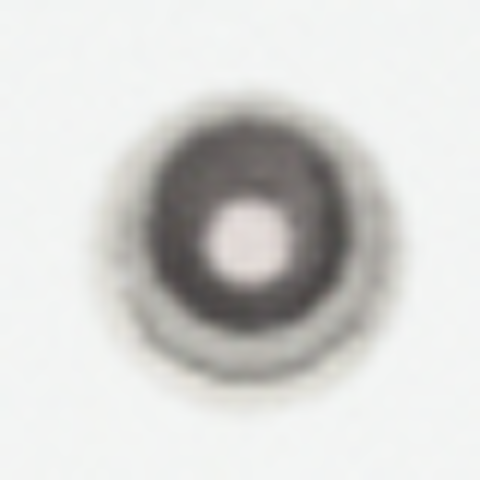

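The pin is centred in the hole. Descending.

Request:
arm_command([
  [[0, 0, 3], [0, 0, 0], 1],
  [[0, 0, 3], [0, 0, 0], 1],
  [[0, 0, 2], [0, 0, 0], 1],
  [[0, 0, 2], [0, 0, 0], 1],
  [[0, 0, 0], [0, 0, 0], 1],
  [[0, 0, 0], [0, 0, 0], 1],
])

```text
time: 15.45
position: [0.6108, -0.1963, 0.1208]
tool_rot: [-2.07, -2.362, 0.0]
ft_force: [0.0, -1.6, -2.9]
grip_width: 0.111
```

```bash
python3 - <<'E'
from plan import *
s=ctrl.get_state(); print(s['time'],s['position'],yaw(s),tilt(s),s['ft_force'],s['torque'])
im,d=optics.get_image('wrist'); cv2.imwrite('pics/w10.png',im[60:300,170:470]); im,d=optics.get_image('side'); cv2.imwrite('pics/s10.png',cv2.resize(im[130:250,250:430],None,fx=4,fy=4,interpolation=cv2.INTER_CUBIC))
E
```

```text
15.45 [ 0.6107867  -0.19626648  0.12077455] 7.540686447774685 [-4.e-04  1.e-04 -1.e+00] [ 0.02849033 -1.58355805 -2.86130291] [-0.03008639 -0.11259138  0.00711955]
```

View pics/s10.png

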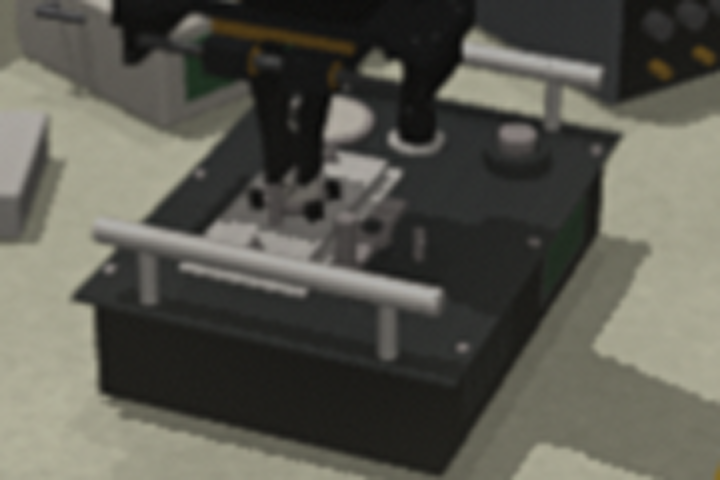

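It is 14 mm down on both pins with no contact force, and about 3.5 mm remain.

Request:
arm_command([
  [[0, 0, 1.5], [0, 0, 0], 1],
  [[0, 0, 1], [0, 0, 0], 1],
  [[0, 0, 1], [0, 0, 0], 1],
  [[0, 0, 0], [0, 0, 0], 1],
  [[0, 0, 0], [0, 0, 0], 1],
])

```text
time: 15.97
position: [0.6109, -0.1963, 0.1175]
tool_rot: [-2.071, -2.363, 0.0]
ft_force: [-0.2, -0.2, -3.5]
grip_width: 0.112
```

Request:
arm_command([
  [[0, 0, 0.5], [0, 0, 0], 1],
  [[0, 0, 0.5], [0, 0, 0], 1],
  [[0, 0, 0], [0, 0, 0], 1],
  [[0, 0, 0], [0, 0, 0], 1],
])

```text
time: 16.3
position: [0.611, -0.1963, 0.1173]
tool_rot: [2.07, 2.362, -0.0]
ft_force: [-2.1, 1.0, 3.5]
grip_width: 0.112
```

Contact came at exactly the predicted height (z 0.1173), with the force going from −3.5 to +3.5 N. Releasing.

Request:
arm_command([
  [[0, 0, 0], [0, 0, 0], 0.85],
  [[0, 0, 0], [0, 0, 0], 0.75],
  [[0, 0, 0], [0, 0, 0], 0.65],
  [[0, 0, 0], [0, 0, 0], 0.6],
  [[0, 0, -8], [0, 0, 0], 0.6],
  [[0, 0, -25], [0, 0, 0], 0.6],
  [[0, 0, -30], [0, 0, 0], 0.6],
  [[0, 0, -30], [0, 0, 0], 0.6],
])

```text
time: 16.97
position: [0.6106, -0.1961, 0.2106]
tool_rot: [-2.07, -2.362, 0.0]
ft_force: [1.2, -1.1, 0.5]
grip_width: 0.393
```

```bash
python3 - <<'E'
from plan import *
s=ctrl.get_state(); print(s['time'],s['position'],yaw(s),s['grip_width'],s['ft_force'])
ty=np.array([-np.sin(np.radians(7.56)),np.cos(np.radians(7.56))])
t=np.array([.6109,-.1963])-.055*ty
plan([t[0],t[1],.247],7.56,claw=.6,dec=1)
E
```

```text
16.9667 [ 0.61055145 -0.19607995  0.21056502] 7.551411404881839 0.3934931943419775 [ 1.19650861 -1.1469433   0.48292036]
[[[-27.6,0.2,-18.2],[0,0,0],0.6],[[-27.7,0.1,-18.2],[0,0,0],0.6]]
end [ 0.6181 -0.2509  0.247 ] 7.551411404881839
```

Request:
arm_command([
  [[-28, 0, -18], [0, 0, 0], 0.6],
  [[-28, 0, -18], [0, 0, 0], 0.6],
  [[0, 0, 0], [0, 0, 0], 0.6],
  [[0, 0, 0], [0, 0, 0], 0.6],
  [[0, 0, 0], [0, 0, 0], 0.6],
])

```text
time: 17.38
position: [0.6182, -0.2514, 0.2455]
tool_rot: [-2.07, -2.362, -0.001]
ft_force: [0.0, -0.1, -0.6]
grip_width: 0.402
```

```bash
python3 - <<'E'
from plan import *
s=ctrl.get_state(); print(s['time'],s['position'],yaw(s))
M=T('wrist',s); im,d=optics.get_image('wrist'); np.savez('w11.npz',im=im,d=d,M=M); cv2.imwrite('pics/w11.png',cv2.resize(im[20:280,180:440],None,fx=2.3,fy=2.3,interpolation=cv2.INTER_CUBIC))
r=cloud('wrist',d,M)[0]; uv=cloud('wrist',d,M)[1]
D=np.zeros((480,640)); D[uv[:,1],uv[:,0]]=r[:,2]
for p in [(281,70),(365,70),(281,240),(365,240),(300,110),(350,215),(281,150),(365,150)]: print(p,D[p[1]-2:p[1]+3,p[0]-2:p[0]+3].mean().round(4))
E
```

```text
17.3833 [ 0.61822842 -0.25135753  0.24551153] 7.5339838341225525
(281, 70) 0.0842
(365, 70) 0.0818
(281, 240) 0.0844
(365, 240) 0.0785
(300, 110) 0.0843
(350, 215) 0.0847
(281, 150) 0.0844
(365, 150) 0.0798
```

View pics/w11.png

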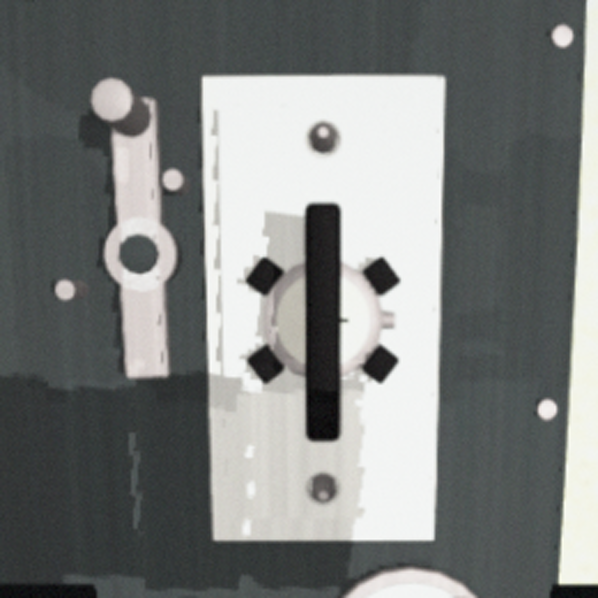

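The carrier is seated: the plate reads 84–85 mm at every sampled point on it (expected 85), and both pins stand up through the holes. Next is the post, at the crop's (112,99).

```bash
python3 - <<'E'
from arc import *
M=np.load('w11.npz')['M']; u=lambda p:(np.array(p)+.5)/2.3-.5+np.array((180,20))
post=atz('wrist',[u((112,99))],.124,M)[0]; piv=atz('wrist',[u((139,254))],.094,M)[0]
print(post,piv,np.linalg.norm((post-piv)[:2]),np.degrees(np.arctan2(*(post-piv)[[1,0]])))
s=ctrl.get_state(); q,a=plan([post[0],post[1],.165],6,claw=.72,s=s,n=5)
E
```

```text
[ 0.54690682 -0.14407226  0.124     ] [ 0.55249933 -0.18356903  0.094     ] 0.039890732537011114 98.0591651066784
[[[23,-11,16],[0,0,0],0.72],[[23,-12,16],[0,0,1],0.72],[[23,-11,16],[0,0,0],0.72],[[23,-12,16],[0,0,0],0.72],[[22,-12,16],[0,0,1],0.72]]
end [ 0.5467 -0.1444  0.1651] 5.608501168701697
```

Request:
arm_command([
  [[23, -11, 16], [0, 0, 0], 0.72],
  [[23, -12, 16], [0, 0, 1], 0.72],
  [[23, -11, 16], [0, 0, 0], 0.72],
  [[23, -12, 16], [0, 0, 0], 0.72],
  [[22, -12, 16], [0, 0, 1], 0.72],
  [[0, 0, 0], [0, 0, 0], 0.72],
  [[0, 0, 0], [0, 0, 0], 0.72],
  [[0, 0, 0], [0, 0, 0], 0.72],
])

```text
time: 18.1
position: [0.5472, -0.1454, 0.1657]
tool_rot: [2.11, 2.327, -0.0]
ft_force: [-0.1, -0.9, 0.2]
grip_width: 0.283
```

```bash
python3 - <<'E'
from arc import *
s=ctrl.get_state(); print(s['position'],yaw(s),s['grip_width'])
plan([.5469,-.1441,.1165],5.6,claw=.72,dec=1,vmax=18)
im,d=optics.get_image('wrist'); cv2.imwrite('pics/w12.png',im)
s['position']=np.array([.5469,-.1441,.1165])
arc([.5524,-.1838],98,189.5,20,.1165,-93,.83,s)
E
```

```text
[ 0.54716623 -0.14537864  0.16573407] 5.612743118714594 0.2834884778823237
[[[0.4,0,16.4],[0,0,0],0.72],[[0.5,-0.1,16.4],[0,0,0],0.72],[[0.4,0,16.4],[0,0,0],0.72]]
end [ 0.5469 -0.1441  0.1165] 5.612743118714594
[[[0,-3,0],[0,0,-4],0.83],[[-1,-3,0],[0,0,-5],0.83],[[0,-4,0],[0,0,-4],0.83],[[0,-3,0],[0,0,-5],0.83],[[0,-3,0],[0,0,-4],0.83],[[-1,-3,0],[0,0,-5],0.83],[[0,-3,0],[0,0,-4],0.83],[[0,-4,0],[0,0,-5],0.83]]
[[[-1,-3,0],[0,0,-5],0.83],[[0,-3,0],[0,0,-4],0.83],[[0,-3,0],[0,0,-5],0.83],[[-1,-3,0],[0,0,-4],0.83],[[0,-3,0],[0,0,-5],0.83],[[0,-4,0],[0,0,-4],0.83],[[0,-3,0],[0,0,-5],0.83],[[-1,-3,0],[0,0,-5],0.83]]
[[[0,-3,0],[0,0,-4],0.83],[[0,-3,0],[0,0,-5],0.83],[[-1,-4,0],[0,0,-4],0.83],[[0,-3,0],[0,0,-5],0.83]]
end [ 0.513  -0.1907  0.1165] 96.61274311871459
```

View pics/w12.png

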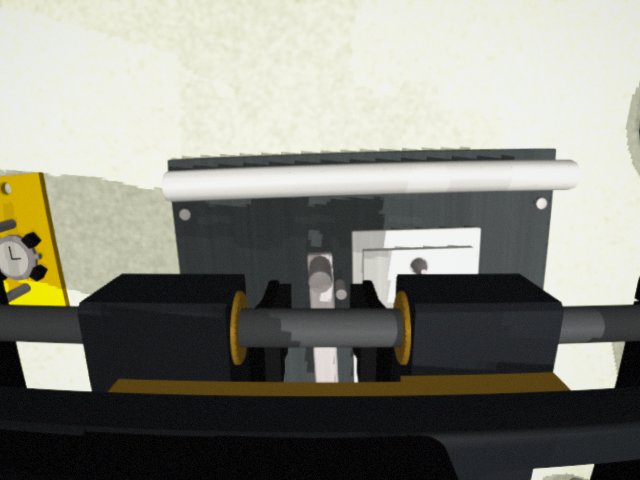

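The post sits between the jaws at (320,272). Lowering, then swinging the latch closed.

Request:
arm_command([
  [[0.5, 0, 16.5], [0, 0, 0], 0.72],
  [[0.5, 0, 16.5], [0, 0, 0], 0.72],
  [[0.5, 0, 16], [0, 0, 0], 0.75],
  [[0, 0, 0], [0, 0, 0], 0.8],
  [[0, 0, 0], [0, 0, 0], 0.83],
  [[0, 0, 0], [0, 0, 0], 0.83],
], force=5)

```text
time: 18.65
position: [0.5478, -0.1448, 0.1177]
tool_rot: [2.111, 2.324, 0.001]
ft_force: [-0.8, -0.1, 0.2]
grip_width: 0.182
```

Request:
arm_command([
  [[0, -3, 0], [0, 0, -4], 0.83],
  [[-1, -3, 0], [0, 0, -5], 0.83],
  [[0, -4, 0], [0, 0, -4], 0.83],
  [[0, -3, 0], [0, 0, -5], 0.83],
  [[0, -3, 0], [0, 0, -4], 0.83],
  [[-1, -3, 0], [0, 0, -5], 0.83],
  [[0, -3, 0], [0, 0, -4], 0.83],
  [[0, -4, 0], [0, 0, -5], 0.83],
])

```text
time: 19.32
position: [0.5255, -0.1551, 0.1184]
tool_rot: [1.282, 2.864, 0.002]
ft_force: [1.2, 0.3, -0.5]
grip_width: 0.173
```

```bash
python3 - <<'E'
from arc import *
s=ctrl.get_state(); p=s['position']-np.array([.5524,-.1838,0]); print(s['position'],yaw(s),np.hypot(*p[:2]),np.degrees(np.arctan2(p[1],p[0])),s['ft_force'],s['torque'],s['grip_width'])
E
```

```text
[ 0.52546835 -0.15511101  0.11838216] 41.77613529060164 0.03934936031381991 133.19033477088658 [ 1.23641544  0.31964991 -0.45841203] [ 0.18928157 -0.50583534  0.043394  ] 0.17302021015511188
```

Tracking the arc well. Continuing.

Request:
arm_command([
  [[-1, -3, 0], [0, 0, -5], 0.83],
  [[0, -3, 0], [0, 0, -4], 0.83],
  [[0, -3, 0], [0, 0, -5], 0.83],
  [[-1, -3, 0], [0, 0, -4], 0.83],
  [[0, -3, 0], [0, 0, -5], 0.83],
  [[0, -4, 0], [0, 0, -4], 0.83],
  [[0, -3, 0], [0, 0, -5], 0.83],
  [[-1, -3, 0], [0, 0, -5], 0.83],
])

```text
time: 19.98
position: [0.514, -0.1776, 0.1183]
tool_rot: [0.307, 3.124, -0.0]
ft_force: [-0.6, 2.3, 0.2]
grip_width: 0.175
```

```bash
python3 - <<'E'
from arc import *
s=ctrl.get_state(); p=s['position']-np.array([.5524,-.1838,0]); t=np.degrees(np.arctan2(p[1],p[0])); print(s['position'],yaw(s),np.hypot(*p[:2]),t,s['ft_force'],s['torque'])
arc([.5524,-.1838],t,189.5,4,s['position'][2],-93,.83,s)
E
```

```text
[ 0.51404463 -0.1775584   0.11826433] 78.79351941056346 0.03885990379585071 170.75723340630574 [-0.5918452   2.2987653   0.23914686] [5.01969815e-01 4.73613296e-04 1.85586691e-02]
[[[1,-3,0],[0,0,-4],0.83],[[0,-4,0],[0,0,-4],0.83],[[-1,-3,0],[0,0,-5],0.83],[[0,-3,0],[0,0,-5],0.83]]
end [ 0.5129 -0.1903  0.1183] 96.79351941056346
```

Request:
arm_command([
  [[0, -3, 0], [0, 0, -4], 0.83],
  [[0, -4, 0], [0, 0, -4], 0.83],
  [[-0.5, -3, 0], [0, 0, -5], 0.83],
  [[0, -3, 0], [0, 0, -5], 0.83],
  [[0, 0, 0], [0, 0, 0], 0.83],
  [[0, 0, 0], [0, 0, 0], 0.83],
])

```text
time: 20.48
position: [0.5131, -0.191, 0.1178]
tool_rot: [-0.175, 3.135, -0.001]
ft_force: [0.2, 0.4, 0.0]
grip_width: 0.171
```

```bash
python3 - <<'E'
from arc import *
s=ctrl.get_state(); p=s['position']-np.array([.5524,-.1838,0]); t=np.degrees(np.arctan2(p[1],p[0])); print(s['time'],s['position'],yaw(s),np.hypot(*p[:2]),t,s['ft_force'],s['torque'])
E
```

```text
20.4833 [ 0.51313676 -0.19099714  0.11776886] 96.38808468479644 0.03991742659341219 -169.61272246816426 [0.24924263 0.41696768 0.03471266] [ 0.21072177 -0.14429447 -0.00311183]
```

Not yet pressing on the stop. I'll nudge on in 1 mm steps until the force rises.

Request:
arm_command([
  [[0, -1, 0], [0, 0, 0], 0.83],
  [[0, -1, 0], [0, 0, 0], 0.83],
  [[0, 0, 0], [0, 0, 0], 0.83],
  [[0, 0, 0], [0, 0, 0], 0.83],
])

```text
time: 20.82
position: [0.5129, -0.1913, 0.117]
tool_rot: [-0.18, 3.136, 0.002]
ft_force: [0.0, 6.5, 3.7]
grip_width: 0.168
```

It is now pressing 6.5 N while the position holds, so the latch is at its stop. Releasing and checking.

Request:
arm_command([
  [[0, 1.5, 0], [0, 0, 0], 0.72],
  [[0, 0, 0], [0, 0, 0], 0.72],
  [[0, 0, -15], [0, 0, 0], 0.72],
  [[0, 0, -30], [0, 0, 0], 0.72],
  [[-15, 0, -30], [0, 0, 0], 1],
  [[-35, 0, -30], [0, 0, 0], 1],
  [[-30, 0, -15], [0, 0, 0], 1],
  [[0, 0, 0], [0, 0, 0], 1],
])

```text
time: 21.48
position: [0.5942, -0.1825, 0.2373]
tool_rot: [-0.18, 3.127, -0.002]
ft_force: [-0.6, 1.4, 0.6]
grip_width: 0.064
```

```bash
python3 - <<'E'
from plan import *
s=ctrl.get_state(); print(s['time'],s['position'],yaw(s),s['grip_width'])
M=T('wrist',s); im,d=optics.get_image('wrist'); np.savez('w13.npz',im=im,d=d,M=M); cv2.imwrite('pics/w13.png',im)
im,d=optics.get_image('top'); cv2.imwrite('pics/t13.png',cv2.resize(im[130:260,330:490],None,fx=4.5,fy=4.5,interpolation=cv2.INTER_CUBIC))
E
```

```text
21.4833 [ 0.59424164 -0.18246022  0.23728104] 96.5845854204024 0.06412263833700646
```

View pics/w13.png

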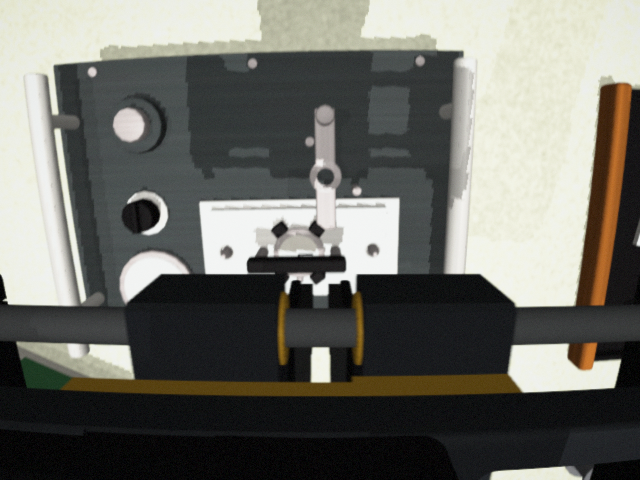

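The latch is closed: post (324,115), pivot (325,177), nose over the carrier's edge. The start button top is at (129,125). I'll measure the angle and the button position.

```bash
python3 - <<'E'
from plan import *
z=np.load('w13.npz');M=z['M'];im=z['im']
a=cv2.resize(im[90:200,100:370],None,fx=2.9,fy=2.9,interpolation=cv2.INTER_CUBIC); cv2.imwrite('pics/w13a.png',a)
post=atz('wrist',[(324.3,114.5)],.124,M)[0]; piv=atz('wrist',[(325,176.8)],.094,M)[0]; st=atz('wrist',[(129,124.5)],.097,M)[0]
print(post,piv,np.degrees(np.arctan2(*(post-piv)[[1,0]]))%360,np.linalg.norm((post-piv)[:2]),st)
th=np.radians(7.56); Rm=np.array([[np.cos(th),-np.sin(th)],[np.sin(th),np.cos(th)]])
c=np.array([.6109,-.1963])-Rm@[.03,.03]; print('start from nest',c+Rm@[-.065,-.085],'pivot',c+Rm@[-.026,.05])
E
```

```text
[ 0.51231821 -0.18906379  0.124     ] [ 0.55216976 -0.18370205  0.094     ] 187.66272493634926 0.04021062910743647 [ 0.53078657 -0.32122001  0.097     ]
start from nest [ 0.53185568 -0.32279899] pivot [ 0.55275549 -0.18384145]
```

View pics/w13a.png

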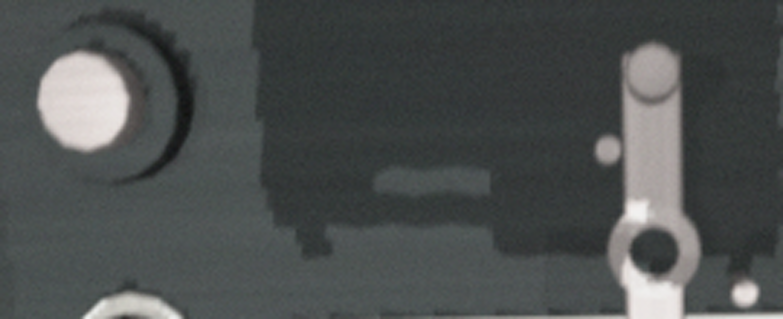

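The latch stands at 187.7°, with closed at 187.6°. Moving over the start button with the fingers shut.

```bash
python3 - <<'E'
from plan import *
plan([.5315,-.322,.150],80,claw=1)
E
```

```text
[[[15,-26,17],[0,0,3],1],[[13,-27,16],[0,0,4],1],[[11,-28,17],[0,0,3],1],[[10,-29,17],[0,0,3],1],[[8,-29,17],[0,0,4],1]]
end [ 0.5317 -0.3224  0.1495] 79.54919111954169
```

Request:
arm_command([
  [[15, -26, 0], [0, 0, 3], 1],
  [[13, -27, 16], [0, 0, 4], 1],
  [[11, -28, 20], [0, 0, 3], 1],
  [[10, -29, 24], [0, 0, 3], 1],
  [[8, -29, 24], [0, 0, 4], 1],
  [[0, 0, 0], [0, 0, 0], 1],
  [[0, 0, 0], [0, 0, 0], 1],
  [[0, 0, 0], [0, 0, 0], 1],
])

```text
time: 22.25
position: [0.5298, -0.322, 0.149]
tool_rot: [-0.287, -3.127, -0.001]
ft_force: [-0.3, 0.1, 0.3]
grip_width: 0.005
```

```bash
python3 - <<'E'
from plan import *
s=ctrl.get_state(); print(s['time'],s['ft_force']); print(s['position'],yaw(s))
plan([.5315,-.322,.118],80,claw=1,dec=1,vmax=20)
im,d=optics.get_image('wrist'); cv2.imwrite('pics/w14.png',im)
E
```

```text
22.25 [-0.26917662  0.10635653  0.27881102]
[ 0.52975427 -0.32196213  0.14897116] 79.49332048977436
[[[-0.9,0.1,15.5],[0,0,-0.3],1],[[-0.8,0.2,15.5],[0,0,-0.2],1]]
end [ 0.5315 -0.322   0.118 ] 79.99332048977436
```

View pics/w14.png

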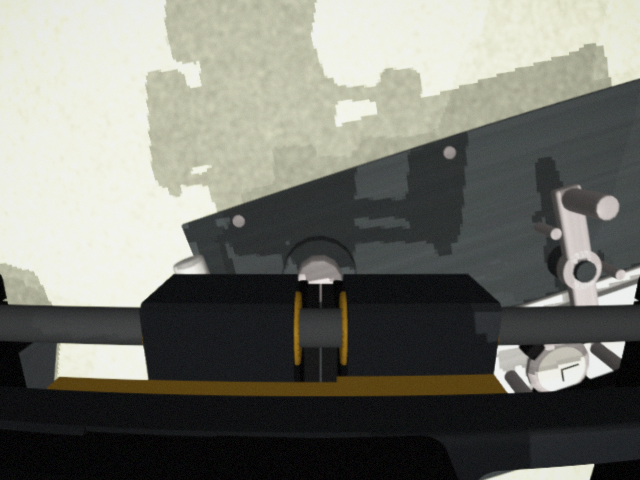

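The fingers are centred over the button (320,265). Going down and pressing.

Request:
arm_command([
  [[-1, 0, 15.5], [0, 0, 0], 1],
  [[-1, 0, 15.5], [0, 0, 0], 1],
  [[0, 0, 4], [0, 0, 0], 1],
  [[0, 0, 3], [0, 0, 0], 1],
  [[0, 0, 0], [0, 0, 0], 1],
  [[0, 0, 0], [0, 0, 0], 1],
])

```text
time: 22.8
position: [0.5336, -0.322, 0.1127]
tool_rot: [0.285, 3.128, -0.001]
ft_force: [0.1, -0.4, -0.5]
grip_width: 0.006
```

Request:
arm_command([
  [[1, 0, 2], [0, 0, 0], 1],
  [[0, 0, 2], [0, 0, 0], 1],
  [[0, 0, 2], [0, 0, 0], 1],
  [[0, 0, 0], [0, 0, 0], 1],
  [[0, 0, 0], [0, 0, 0], 1],
])

```text
time: 23.22
position: [0.5329, -0.3223, 0.1066]
tool_rot: [0.286, 3.126, -0.001]
ft_force: [2.2, -0.3, 4.3]
grip_width: 0.006
```

Request:
arm_command([
  [[0, 0, 1], [0, 0, 0], 1],
  [[0, 0, 1], [0, 0, 0], 1],
  [[0, 0, 0], [0, 0, 0], 1],
  [[0, 0, 0], [0, 0, 0], 1],
])

```text
time: 23.55
position: [0.5329, -0.3223, 0.1054]
tool_rot: [0.286, 3.127, -0.002]
ft_force: [-0.0, 1.4, 9.9]
grip_width: 0.006
```

Request:
arm_command([
  [[0, 0, 0.8], [0, 0, 0], 1],
  [[0, 0, 0], [0, 0, 0], 1],
  [[0, 0, 0], [0, 0, 0], 1],
])

```text
time: 23.8
position: [0.533, -0.3223, 0.1053]
tool_rot: [0.286, 3.126, -0.002]
ft_force: [-1.5, 1.6, 13.6]
grip_width: 0.004
```

The button is bottomed: z has stopped and the force has risen to 13.6 N. Lifting off.

Request:
arm_command([
  [[0, 0, -5], [0, 0, 0], 1],
  [[0, 0, -10], [0, 0, 0], 1],
  [[0, 0, -30], [0, 0, 0], 1],
  [[0, 0, -35], [0, 0, 0], 1],
  [[-5, -35, -20], [0, 0, 0], 1],
  [[-5, -38, 0], [0, 0, 0], 1],
  [[0, -38, 0], [0, 0, 0], 1],
  [[0, 0, 0], [0, 0, 0], 1],
])

```text
time: 24.47
position: [0.5156, -0.4436, 0.2015]
tool_rot: [-0.305, -3.122, 0.008]
ft_force: [-2.5, -1.0, -0.2]
grip_width: 0.004
```

Request:
arm_command([
  [[0, -38, 0], [0, 0, 0], 1],
  [[0, -38, 0], [0, 0, 0], 1],
  [[0, 0, 0], [0, 0, 0], 1],
  [[0, 0, 0], [0, 0, 0], 1],
])

```text
time: 24.8
position: [0.5043, -0.5108, 0.2007]
tool_rot: [-0.295, -3.123, -0.002]
ft_force: [-0.7, 0.7, -0.0]
grip_width: 0.006
```

```bash
python3 - <<'E'
from plan import *
s=ctrl.get_state(); print(s['time'],s['position'],s['ft_force'])
im,d=optics.get_image('top'); M=T('top'); cv2.imwrite('pics/t15.png',cv2.resize(im[130:280,150:490],None,fx=2.3,fy=2.3,interpolation=cv2.INTER_CUBIC))
cv2.imwrite('pics/t15b.png',cv2.resize(im[135:255,335:485],None,fx=5,fy=5,interpolation=cv2.INTER_CUBIC))
for p in [(.5318,-.3225,.097),(.583,-.146,.085),(.637,-.141,.085),(.601,-.249,.085),(.645,-.247,.085)]:
    u,v=proj('top',p,M)[0].round().astype(int); r,o=ray('top',[(u,v)],M); print(p,(o+r*np.median(d[v-1:v+2,u-1:u+2])).round(4))
E
```

```text
24.8 [ 0.50434365 -0.51082475  0.20071166] [-0.72402588  0.74852686 -0.0119993 ]
(0.5318, -0.3225, 0.097) [[ 0.5321 -0.323   0.0981]]
(0.583, -0.146, 0.085) [[ 0.582  -0.1467  0.0844]]
(0.637, -0.141, 0.085) [[ 0.6395 -0.1413  0.0772]]
(0.601, -0.249, 0.085) [[ 0.5999 -0.2483  0.0857]]
(0.645, -0.247, 0.085) [[ 0.6438 -0.2469  0.086 ]]
```

View pics/t15b.png

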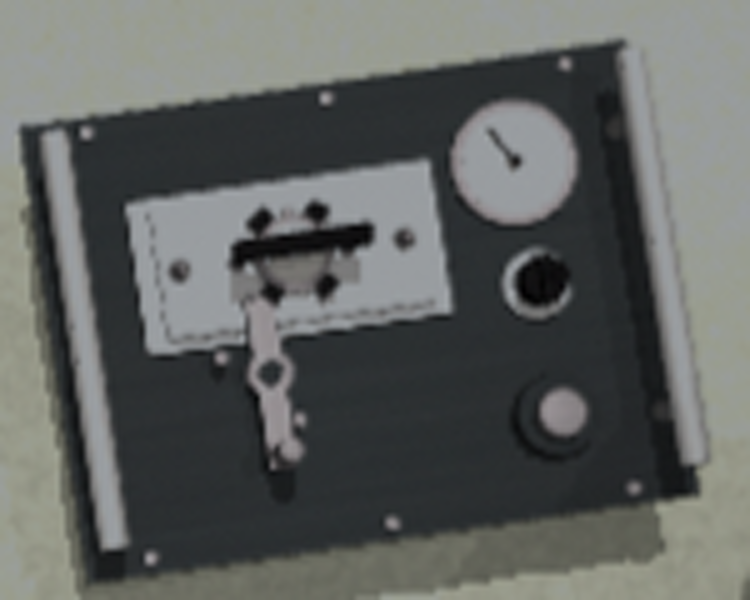

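View pics/t15.png

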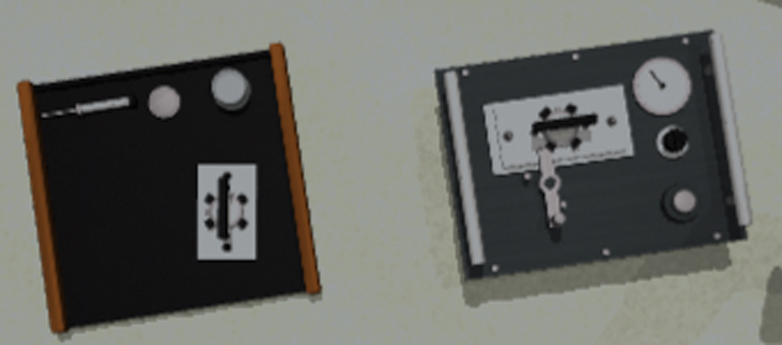

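```bash
python3 -c "
from h import *
print(ctrl.close_job())"
```

```text
the job is handed in; nothing more can be done
None
```

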